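# Pack a tub in two layers and pass it under the ionising bar

## Robot

A 6-joint arm with a two-finger parallel gripper is mounted at the origin on the work surface. World frame = base frame: x ahead of the robot, y to its left, z up, the work surface at z = 0. Lengths are in m, angles in rad, forces in N, time in s.
With the tool pointing down it reaches from about 0.35 to 0.925 m from the base axis. Payload 6.4 kg.
Tool frame: the origin (TCP) lies at the very end of the fingers, on their centre line; the grasp point (between the pads) lies 19 mm behind it; z points along the fingers, y is the line along which they close (so a half turn about z gives the same grasp; the last joint's range is limited). The gripper opens to 94 mm and grips with 3 to 60 N. Pads are 16 mm wide; open, the fingers measure 119 mm over their backs; the gripper's body (75 mm by 177 mm) begins 78 mm behind the grasp point.
Start: joints at [-1.319, 0.245, 1.558, -0, 1.339, -0.174], TCP at [0.268, -0.592, 0.205] pointing down, gripper open.
Joint ranges: [-3.13, 3.13], [-1.02, 2.26], [0.13, 2.54], [-0.95, 4.09], [0.21, 2.88], [-2.74, 2.74]. Speed limits (rad/s): [2.57, 2.57, 3.14, 3.14, 3.14, 3.14].

## Interface

Orientations are given as a 3x3 rotation matrix whose columns are the frame's x, y, z axes.
In Python, from workcell import arm gives the robot as it stands.
- The arm moves only by the tool arm_command, never from a script. Its argument "commands" is a list that holds one entry, the list of rows, each a list of 7 numbers: the shift along the tool's x, y, z each as a share of 300 mm, from -1 to 1, then the turn, a rotation vector about the tool's x, y, z each as a share of 2 pi rad, from -1 to 1, then the closure, from -1 (fully open) to 1 (shut). In form: [[[tx, ty, tz, wx, wy, wz, claw], ...]]. A call has exactly 10 rows; each row is the pose to reach, as a shift and turn from the pose commanded when the call began, along the tool's axes at that moment, turning the shorter way round; what a row does not reach only later rows make up. A row lasts 1/10 s, in which the tool goes at most 50 mm and 8.59 degrees, less where a joint would pass 70% of its speed; a pose out of reach is approached as far as the arm can. A call with a number of a shift or a turn outside -1 to 1 is refused whole. A call with a gripper value outside its range is refused whole. The fingers move at their own pace and stop on an object; the grip force is fixed at half the most. Time passes only in rows, so rows that repeat a pose let the fingers close, or fill a call up. It gives the time, the measured TCP pose, the force, the opening and the grip force at its end, in the units of the state.
- arm.observe(): the state, without advancing time (a new reading comes with each control period).
- arm.read_camera(name): name is "scene" or "side" or "wrist"; returns the picture (420x560x3 uint8, red, green, blue); there is no depth.
- arm.camera_params(name): a dict with "camera_matrix" (3x3 intrinsics, pixels), "position" and "orientation" of the camera in the world; the wrist camera has in their place "tool_from_camera" (4x4, takes a point from camera to tool coordinates, whose origin is the TCP and whose axes are the flange's). Camera axes: x right, y down, z forward; pixel columns grow to the right and rows downward; lengths in m; the calibration is good to about 2 mm. A picture is of the moment at which its call begins: read the wrist's pose just before it. camera_params takes no time and is no camera call.
- arm.hand_in(): hands the job in; it is judged then, once.
Trained networks look in the newest picture that a camera, given by its name, has taken for a name from the list of things; names that differ only in an ending like _2 or _b are one class to them, and where a whole thing is asked for, a point or a joint stands for the part that bears it (a point fixed in the world has none). Each returns a list of dicts, best first, with "score" (0 to 1); they miss things now and then, are a little off and sometimes report something else, mostly with a low value. They report only what shows in the picture. A call takes as long as a camera call.
- arm.look_for(camera, thing): "location" ([column, row] in pixels, amid what is visible of it).
- arm.place_of(camera, thing): "location" ([column, row] in pixels: a listed point, or the origin of a listed thing).
The state is a dict: "time": time; "qpos": joint angles; "qvel": joint speeds; "joint_torque": joint torques, N m; "tool_pos": TCP position; "tcp_rot": TCP orientation; "ft_force": force on the tool from outside, world axes, zero at the start; "torque": the same for the moment, N m; "grip_width": finger opening in m; "grasp_force": force on a finger pad.
Only numpy, scipy, OpenCV 4.12 (cv2) and the standard library are available. Lean on these libraries where they do the work, as an engineer would, in place of code of your own. Each camera call takes 0.05 s, during which the arm holds its last target. There are 200 camera calls.

## Task

Pack the white tub on the track: first lay the long parts (tubes and flat pack, as many as are there) flat on the tub's floor, then seat the separator plate level on the tub's two ledges over them with its grip tab up, then set all the small parts (steel weights, terminal block, collar) on the separator. Once everything is in, slide the tub along its track under the ionising bar all the way to the end stop and let go; do not bump the bar, and leave the other things on the bench where they are.

Things in the scene. Friction and masses are not known exactly. Their poses are not given: they have to be found in the camera images.
- tube1: one of the long parts: white plastic tube with square end caps, 104 long x 26 x 26 overall (24 diameter between the caps), lying on the bench; origin at its very centre (13 above what it lies on), its x axis along its length
- tube2: same as tube1: white plastic tube with square end caps, 104 long x 26 x 26 overall (24 diameter between the caps), lying on the bench; origin at its very centre (13 above what it lies on), its x axis along its length
- pack: one of the long parts: grey flat-sided pack, 96 long (x) x 34 wide (y) x 26 high (z), lying on the bench; origin at its very centre
- separator: grey separator plate, 210 (x) x 130 (y) x 4 thick, lying flat, with an upright grip tab in its middle: 10 thick (x), 44 long (y), its top 34 above the plate's underside; origin at the centre of the underside, z up. It goes into the tub lengthwise with about 5 to play all round
- weight1: steel test weight, 40 tall, standing: a body of diameter 32 and height 24, above it a neck of diameter 14 and a knob of diameter 22; origin on its axis at half its height (20 above what it stands on), z up. A small part.
- weight2: steel test weight, 40 tall, standing: a body of diameter 32 and height 24, above it a neck of diameter 14 and a knob of diameter 22; origin on its axis at half its height (20 above what it stands on), z up. A small part, same as weight1.
- block: small part: white plastic terminal block 44 (x) x 28 (y) x 26 high with two brass studs 4 high on top; origin on its middle axis 15 above what it stands on
- collar: small part: white plastic collar (ring) lying flat, outer diameter 44, hole 20, height 26; origin at the centre of its underside
- tub_in (a point): centre of the white tub's inner floor (moves with it); x along tub and track, away from the handle, towards the end stop; z up. Inside 222 (x) x 140 (y), floor 17 above the bench, walls 4 thick, rim 75 above the floor. Along each short end runs a ledge 16 wide, its top 33 above the floor, leaving a bay of 190 x 140 for the long parts; the separator rests on the two ledges
- tub_handle (a point): middle of the top of the tub's grey handle bar at the tub's near short end: the bar is 10 thick (x), 60 long (y), 15 high, 30 clear of the tub's end wall, its top 5 below the tub's rim; axes as tub_in
- tub (a joint): how far the tub has slid along its track towards and under the bar, in m: near 0 at the loading place, 0.15 at the end stop; it stays where it is left and takes about 3 N to move
- ioniser: fragile ionising bar across the track: grey bar 250 long (y), 34 wide (x), its underside 125 and its top 153 above the bench, on two 30 square posts 105 either side of the track; origin on the bench below the bar's middle. When the tub is at its loading place the bar is 185 beyond the tub's middle
- tape: roll of tape lying flat, diameter 56, 18 high, not to be moved
- beaker: glass beaker, diameter 66, 85 high, not to be moved; origin at the centre of its foot
- caliper: digital caliper lying flat, 150 long (y), 45 wide, 12 high, not to be moved
- jar: amber jar, diameter 52, 60 high, not to be moved

How it is judged:
By the outcome, as a careful person would: the job done as asked, in the order asked, and still so for the second after the job is handed in, with the robot touching nothing.
Of tube1, tube2, pack only 2 to 3 are there at a start; the rules pass over those that are not, and their reading is None.
Of weight1, weight2, block, collar only 3 to 4 are there at a start; the rules pass over those that are not, and their reading is None.
At some moment in a run one of tube1, tube2, pack, separator may be knocked a few centimetres aside while the robot is not near it.
It also fails if it takes over 210 s, if anything falls off the work surface, if the arm or the gripper's body presses on something with over 40 N, if the wrist force passes 120 N, or if a joint passes its speed limit or range.

## Working session

There is one attempt and no reset: what is moved stays moved. The work goes in short steps, Python scripts to look and compute and a tool call to move; the robot and the scene stay as the last step left them, time stands still between calls to the robot, and variables do not carry over. Pictures are saved under pics/ and viewed, at most 15 in all, crops included, and the job is handed in when it is done.

Besides the shell and the picture viewer there is one more tool, called after "Call:" in YAML: its name, and indented under it one key for each argument. arm_command: Moves the arm, as the interface text tells. Shift numbers are shares of 300 mm and turn numbers shares of 2 pi rad, none past 1 either way. Its arguments: {"type":"object","properties":{"commands":{"type":"array","items":{"type":"array","items":{"type":"array","items":{"type":"number","minimum":-1,"maximum":1}}}}},"required":["commands"]}

```bash
ls; mkdir -p pics; python3 - <<'E'
from workcell import arm
import cv2,json
import numpy as np
np.set_printoptions(precision=4,suppress=True)
s=arm.observe(); print({k:np.round(v,4) for k,v in s.items()})
for c in ("scene","side","wrist"):
    im=arm.read_camera(c); cv2.imwrite(f"pics/{c}0.png",im[:,:,::-1])
    p=arm.camera_params(c); print(c,{k:np.array(v) for k,v in p.items()})
    if c!="wrist":
        for t in ["tube1","pack","separator","weight1","block","collar","tub_in","tub_handle","ioniser","tape","beaker","caliper","jar"]:
            print(t,[(np.round(d["location"],1).tolist(),round(d["score"],2)) for d in arm.place_of(c,t)])
E
```

```text
pics
{'time': np.float64(0.0), 'qpos': array([-1.3191,  0.2458,  1.559 , -0.    ,  1.3387, -0.1741]), 'qvel': array([-0.0001, -0.    , -0.0001, -0.0007,  0.0002,  0.0017]), 'joint_torque': array([ -0.0015, -41.5833, -31.4608,   0.0683,   0.0332,  -0.0002]), 'tool_pos': array([ 0.2683, -0.5914,  0.2044]), 'tcp_rot': array([[ 0.9107,  0.4131, -0.0005],
       [ 0.4131, -0.9107,  0.0018],
       [ 0.0003, -0.0019, -1.    ]]), 'ft_force': array([-0.1204,  0.8232,  0.8794]), 'torque': array([-0.0053, -0.0055, -0.0051]), 'grasp_force': np.float64(0.0), 'grip_width': np.float64(0.0937)}
scene {'camera_matrix': array([[401.6484,   0.    , 282.2722],
       [  0.    , 401.6484, 205.3114],
       [  0.    ,   0.    ,   1.    ]]), 'position': array([ 1.1427, -0.4181,  0.663 ]), 'orientation': array([[ 0.6519,  0.4647, -0.5992],
       [ 0.7583, -0.3909,  0.5217],
       [ 0.0082, -0.7945, -0.6072]])}
tube1 [([328.6, 164.7], 0.55)]
pack [([281.6, 194.2], 0.72), ([292.6, 259.3], 0.42)]
separator [([227.1, 230.3], 0.96)]
weight1 [([289.2, 262.6], 0.72), ([327.0, 165.4], 0.71)]
block [([322.9, 244.
[... 804 characters left out ...]
45.6, 203.7], 0.56)]
block [([231.5, 232.0], 0.69)]
collar [([215.3, 264.7], 0.57), ([247.1, 204.4], 0.48)]
tub_in [([336.5, 152.6], 0.7)]
tub_handle [([395.2, 142.1], 0.91)]
ioniser [([273.0, 136.8], 0.68)]
tape [([265.4, 259.9], 0.87)]
beaker [([200.6, 352.0], 0.68)]
caliper [([196.1, 238.6], 0.96), ([216.6, 268.2], 0.59)]
jar [([216.0, 194.2], 0.75)]
wrist {'camera_matrix': array([[358.5734,   0.    , 275.8764],
       [  0.    , 358.5734, 216.1782],
       [  0.    ,   0.    ,   1.    ]]), 'tool_from_camera': array([[-0.0003, -0.9715, -0.2369,  0.0683],
       [ 1.    , -0.    , -0.0011, -0.0005],
       [ 0.001 , -0.2369,  0.9715, -0.18  ],
       [ 0.    ,  0.    ,  0.    ,  1.    ]])}
```

```bash
python3 - <<'E'
import cv2
for c in ("scene","side"):
    im=cv2.imread(f"pics/{c}0.png"); cv2.imwrite(f"pics/{c}0b.png",cv2.resize(im,(800,600),interpolation=cv2.INTER_CUBIC))
E
```

```text
(no output)
```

View pics/scene0b.png

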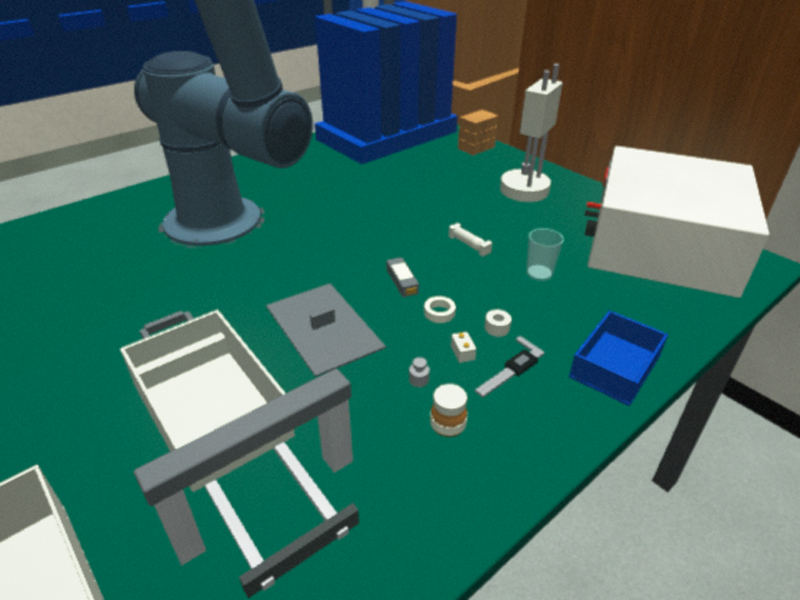

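View pics/side0b.png

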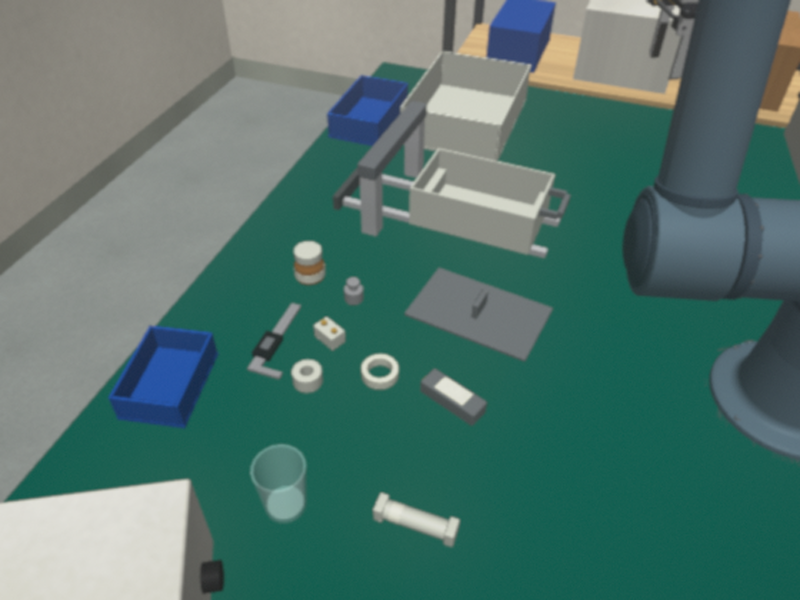

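The pictures show one tube, the pack, the separator, one weight, the block and the collar. The larger thin ring is the tape; the tub with its bar and rails is at lower left in the scene view. I'll compute positions next.

```bash
cat > h.py <<'E'
from workcell import arm
import numpy as np, cv2
from scipy.spatial.transform import Rotation as Ro
np.set_printoptions(precision=4,suppress=True)
def cam(c,s=None):
    p=arm.camera_params(c); K=np.array(p["camera_matrix"])
    if c!="wrist": return K,np.array(p["position"]),np.array(p["orientation"])
    s=s or arm.observe(); T=np.eye(4); T[:3,:3]=s["tcp_rot"]; T[:3,3]=s["tool_pos"]
    W=T@np.array(p["tool_from_camera"]); return K,W[:3,3],W[:3,:3]
def onplane(c,px,z,s=None):
    K,P,R=cam(c,s); d=R@np.linalg.inv(K)@np.array([px[0],px[1],1.]); return P+d*(z-P[2])/d[2]
def proj(c,X,s=None):
    K,P,R=cam(c,s); u=K@R.T@(np.array(X)-P); return u[:2]/u[2]
def down(yaw): # tool x axis at yaw, z down
    c,s=np.cos(yaw),np.sin(yaw); return np.array([[c,s,0],[s,-c,0],[0,0,-1.]])
def rel(pos,yaw,s=None):
    "shares for a move from the present pose"
    s=s or arm.observe(); R=np.array(s["tcp_rot"]); 
    t=R.T@(np.array(pos)-s["tool_pos"])/.3; w=Ro.from_matrix(R.T@down(yaw)).as_rotvec()/(2*np.pi)
    return np.round(np.r_[t,w],3)
E
python3 - <<'E'
from h import *
for n,z,a,b in [("tube",.013,(328.6,164.7),(288.5,363.6)),("pack",.013,(281.6,194.2),(318.5,276)),("sep",0,(227.1,230.3),(334.1,219.1)),
 ("weight",.02,(289.2,262.6),(245.6,203.7)),("block",.015,(322.9,244),(231.5,232)),("collar",0,(347,229.6),(215.3,264.7)),
 ("tub_in",.017,(148.7,285.1),(336.5,152.6)),("handle",.087,(113.1,220.7),(395.2,142.1)),("tape",.009,(308.9,219.8),(265.4,259.9)),("beaker",0,(376.1,192.8),(200.6,352)),("cal",.006,(354,258.6),(196.1,238.6)),("jar",.03,(314,296),(216,194.2))]:
    print(n,onplane("scene",a,z)[:2],onplane("side",b,z)[:2])
k=.7
f=lambda c,L,z:print(c,[onplane(c,(x*k,y*k),z)[:2].round(3).tolist() for x,y in L])
print("sep corners");f("scene",[(268,304),(330,285),(384,346),(318,374)],.004);f("side",[(438,269),(552,309),(525,357),(405,313)],.004)
print("rim");f("scene",[(122,349),(218,311),(293,431)],.092);f("side",[(439,150),(554,173),(532,250)],.092)
print("pack ends");f("scene",[(396,262),(411,289)],.02);f("side",[(435,375),(474,416)],.02)
print("tube ends");f("scene",[(454,229),(486,247)],.02);f("side",[(381,508),(452,530)],.02)
E
```

```text
tube [0.437  0.3836] [0.4491 0.3764]
pack [0.4617 0.1719] [0.4539 0.1712]
sep [ 0.4776 -0.0217] [ 0.4688 -0.0137]
weight [0.6771 0.0095] [0.676  0.0291]
block [0.6792 0.114 ] [0.6721 0.1209]
collar [0.6702 0.2108] [0.6722 0.2083]
tub_in [ 0.5338 -0.2566] [ 0.5251 -0.2441]
handle [ 0.3737 -0.2498] [ 0.3798 -0.2459]
tape [0.5876 0.1562] [0.5735 0.1657]
beaker [0.6158 0.3939] [0.6094 0.4035]
cal [0.7536 0.1411] [0.7423 0.1593]
jar [ 0.7861 -0.0208] [0.7508 0.0327]
sep corners
scene [[0.357, -0.064], [0.382, 0.057], [0.583, 0.028], [0.566, -0.094]]
side [[0.561, -0.092], [0.355, -0.062], [0.374, 0.058], [0.579, 0.031]]
rim
scene [[0.418, -0.325], [0.427, -0.18], [0.705, -0.217]]
side [[0.637, -0.328], [0.414, -0.326], [0.407, -0.092]]
pack ends
scene [[0.421, 0.19], [0.507, 0.154]]
side [[0.49, 0.153], [0.417, 0.204]]
tube ends
scene [[0.405, 0.368], [0.499, 0.368]]
side [[0.489, 0.379], [0.398, 0.376]]
```

Call:
arm_command:
  commands:
    - [[0.3,-0.28,-0.11,0.03,0,0,-1],[0.89,-0.827,-0.325,0,0,0.068,-1],[0.89,-0.827,-0.325,0,0,0.068,-1],[0.89,-0.827,-0.325,0,0,0.068,-1],[0.89,-0.827,-0.325,0,0,0.068,-1],[0.89,-0.827,-0.325,0,0,0.068,-1],[0.89,-0.827,-0.325,0,0,0.068,-1],[0.89,-0.827,-0.325,0,0,0.068,-1],[0.89,-0.827,-0.325,0,0,0.068,-1],[0.89,-0.827,-0.325,0,0,0.068,-1]]

```text
time: 2.45
tool_pos: [0.4092, -0.2558, 0.303]
tcp_rot: [[1.0, -0.0, 0.0], [-0.0, -1.0, -0.001], [0.0, 0.001, -1.0]]
ft_force: [-0.4, -0.4, 0.0]
grip_width: 0.0939
grasp_force: 0.0
```

Call:
arm_command:
  commands:
    - [[0.47,-0.98,-0.325,0,0,0,-1],[0.47,-0.98,-0.325,0,0,0,-1],[0.47,-0.98,-0.325,0,0,0,-1],[0.47,-0.98,-0.325,0,0,0,-1],[0.47,-0.98,-0.325,0,0,0,-1],[0.47,-0.98,-0.325,0,0,0,-1],[0.47,-0.98,-0.325,0,0,0,-1],[0.47,-0.98,-0.325,0,0,0,-1],[0.47,-0.98,-0.325,0,0,0,-1],[0.47,-0.98,-0.325,0,0,0,-1]]

```text
time: 3.45
tool_pos: [0.5503, 0.0363, 0.3992]
tcp_rot: [[1.0, -0.004, -0.002], [-0.004, -1.0, -0.0], [-0.002, 0.0, -1.0]]
ft_force: [-0.2, 0.5, 0.8]
grip_width: 0.0942
grasp_force: 0.0
```

```bash
python3 - <<'E'
from h import *
s=arm.observe(); print(s["time"],s["tool_pos"],s["tcp_rot"],s["qpos"])
im=arm.read_camera("wrist"); cv2.imwrite("pics/w1.png",im[:,:,::-1]); cv2.imwrite("pics/w1b.png",cv2.resize(im[:,:,::-1],(800,600),interpolation=cv2.INTER_CUBIC))
np.savez("w1.npz",p=s["tool_pos"],R=s["tcp_rot"])
for t,z in dict(tube1=.013,pack=.013,separator=0,weight1=.02,block=.015,collar=0,tub_in=.017,tub_handle=.087,ioniser=0,tape=.009).items():
    for d in arm.place_of("wrist",t): print(t,np.round(d["location"]),round(d["score"],2),onplane("wrist",d["location"],z,s)[:2])
E
```

```text
3.45 [0.5503 0.0363 0.3992] [[ 1.     -0.0038 -0.0021]
 [-0.0038 -1.     -0.0001]
 [-0.0021  0.0001 -1.    ]] [-0.1394 -0.0763  1.5536 -0.0004  1.6663  1.4352]
tube1 [ 69. 233.] 0.77 [0.4518 0.3783]
pack [193. 230.] 0.97 [0.4568 0.1741]
pack [160.  91.] 0.71 [0.6729 0.2096]
separator [309. 218.] 0.68 [ 0.4729 -0.0168]
weight1 [285.  87.] 0.9 [0.6775 0.024 ]
block [218.  90.] 0.78 [0.6735 0.1239]
collar [159.  94.] 0.97 [0.6695 0.2168]
collar [194. 158.] 0.74 [0.5732 0.1685]
tub_in [461. 186.] 0.89 [ 0.5289 -0.2555]
tub_in [288.  89.] 0.73 [0.6745 0.0188]
tub_in [308. 222.] 0.64 [ 0.4705 -0.0147]
tub_handle [470. 290.] 0.59 [ 0.3833 -0.2502]
tub_handle [158.  93.] 0.42 [0.664  0.1899]
ioniser [477.  66.] 0.89 [ 0.7087 -0.2657]
tape [196. 157.] 0.67 [0.5749 0.1634]
```

View pics/w1b.png

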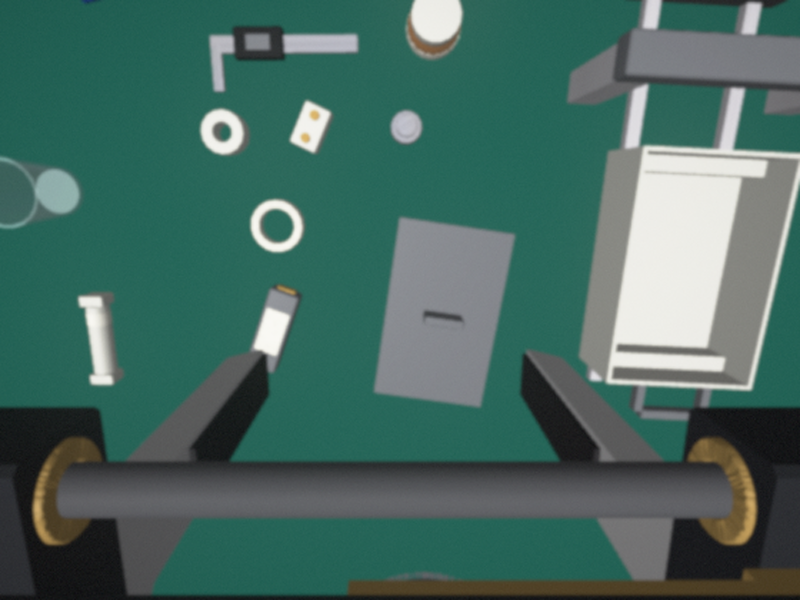

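The wrist view (x up, y left) shows everything cleanly. In 800-px coordinates: tube at (100,340), pack at (277,328), separator at (445,312), block at (311,127), weight at (406,126), collar at (222,131), and tub rim corners at (643,146), (607,381) and (750,389).

```bash
python3 - <<'E'
from h import *
d=np.load("w1.npz"); s=dict(tool_pos=d["p"],tcp_rot=d["R"])
k=.7
def f(n,L,z):
    P=np.array([onplane("wrist",(x*k,y*k),z,s)[:2] for x,y in L]); print(n,P.round(4).tolist(),P.mean(0).round(4), "yaw01",np.degrees(np.arctan2(*(P[1]-P[0])[::-1])).round(1), "d",np.linalg.norm(P[1]-P[0]).round(4)); return P
f("tube",[(104,378),(97,302)],.026)
f("pack L",[(253,345),(272,290)],.026); f("pack R",[(282,350),(300,295)],.015)
f("sep l",[(374,392),(400,218)],.004); f("sep r",[(481,407),(514,234)],.004);f("sep",[(374,392),(400,218),(514,234),(481,407)],.004)
f("tab",[(424,317),(463,323)],.034)
f("blk",[(291,141),(306,101),(331,113),(315,153)],.026)
f("tub L",[(607,381),(643,146)],.092);f("tub R",[(751,389),(800,155)],.092);f("tub near",[(607,381),(751,389)],.092)
f("rail",[(625,150),(637,88)],.01);f("rail2",[(726,150),(738,88)],.01)
f("handle",[(640,412),(695,416)],.087)
# block/weight/collar blobs
im=cv2.imread("pics/w1.png"); hsv=cv2.cvtColor(im,cv2.COLOR_BGR2HSV)
m=((hsv[...,1]<110)).astype(np.uint8)
n,lab,st,c=cv2.connectedComponentsWithStats(m)
for i in range(1,n):
    if st[i,4]>80:
        cn=cv2.findContours((lab==i).astype(np.uint8),cv2.RETR_EXTERNAL,cv2.CHAIN_APPROX_NONE)[0][0]
        r=cv2.minAreaRect(cn); b=cv2.boxPoints(r); print(st[i],c[i].round(1),np.round(r[1],1),np.array([onplane("wrist",q,.02,s)[:2] for q in b]).round(3).tolist())
E
```

```text
tube [[0.4018, 0.3718], [0.4916, 0.3671]] [0.4467 0.3695] yaw01 -3.0 d 0.0899
pack L [[0.441, 0.1975], [0.5044, 0.1721]] [0.4727 0.1848] yaw01 -21.8 d 0.0683
pack R [[0.4312, 0.1676], [0.4963, 0.1436]] [0.4637 0.1556] yaw01 -20.2 d 0.0693
sep l [[0.374, 0.0623], [0.5807, 0.0307]] [0.4773 0.0465] yaw01 -8.7 d 0.2091
sep r [[0.354, -0.0673], [0.5626, -0.0965]] [ 0.4583 -0.0819] yaw01 -8.0 d 0.2106
sep [[0.374, 0.0623], [0.5807, 0.0307], [0.5626, -0.0965], [0.354, -0.0673]] [ 0.4678 -0.0177] yaw01 -8.7 d 0.2091
tab [[0.4751, 0.0048], [0.4681, -0.0383]] [ 0.4716 -0.0168] yaw01 -99.2 d 0.0437
blk [[0.6608, 0.143], [0.6993, 0.1258], [0.6877, 0.1009], [0.6489, 0.1188]] [0.6742 0.1221] yaw01 -24.1 d 0.0421
tub L [[0.4226, -0.1781], [0.6501, -0.1891]] [ 0.5363 -0.1836] yaw01 -2.8 d 0.2278
tub R [[0.4133, -0.3254], [0.6417, -0.3329]] [ 0.5275 -0.3292] yaw01 -1.9 d 0.2285
tub near [[0.4226, -0.1781], [0.4133, -0.3254]] [ 0.4179 -0.2518] yaw01 -93.6 d 0.1476
rail [[0.6514, -0.2084], [0.7127, -0.2144]] [ 0.6821 -0.2114] yaw01 -5.6 d 0.0616
rail2 [[0.651, -0.3156], [0.7123, -0.3188]] [ 0.6816 -0.3
[... 572 characters left out ...]
0.117]]
[139  75  37  35 951] [156.6  92.2] [37.5 32.5] [[0.673, 0.25], [0.705, 0.214], [0.668, 0.177], [0.635, 0.214]]
[273  76  24  26 482] [284.   88.6] [25. 23.] [[0.693, 0.041], [0.692, 0.007], [0.657, 0.007], [0.658, 0.041]]
[   0  109   58   51 2203] [ 24.4 134.7] [50. 57.] [[0.648, 0.45], [0.647, 0.364], [0.573, 0.376], [0.574, 0.464]]
[174 138  40  40 940] [193.5 157.4] [39.6 38.2] [[0.576, 0.207], [0.616, 0.163], [0.574, 0.122], [0.532, 0.166]]
[  261   151   100   135 10139] [309.2 217.5] [ 83.5 126.1] [[0.38, 0.065], [0.585, 0.033], [0.566, -0.094], [0.357, -0.074]]
[  54  204   33   67 1391] [ 70.4 236.4] [67.4 26. ] [[0.5, 0.393], [0.506, 0.351], [0.392, 0.352], [0.386, 0.396]]
```

Call:
arm_command:
  commands:
    - [[-0.333,-1,0.667,0,0,0,-1],[-0.333,-1,0.667,0,0,0,-1],[-0.333,-1,0.667,0,0,0,-1],[-0.333,-1,0.667,0,0,0,-1],[-0.333,-1,0.667,0,0,0,-1],[-0.333,-1,0.667,0,0,0,-1],[-0.333,-1,0.667,0,0,0,-1],[-0.333,-1,0.667,0,0,0,-1],[-0.333,-1,0.667,0,0,0,-1],[-0.333,-1,0.667,0,0,0,-1]]

```text
time: 5.0
tool_pos: [0.4513, 0.3382, 0.2006]
tcp_rot: [[1.0, -0.001, 0.0], [-0.001, -1.0, -0.0], [0.0, 0.0, -1.0]]
ft_force: [0.1, 0.1, -0.0]
grip_width: 0.0938
grasp_force: 0.0
```

```bash
cat >> h.py <<'E'
def snap(name,things,sat=110,view=False,lo=300,hi=30000):
    s=arm.observe(); im=arm.read_camera("wrist")[:,:,::-1].copy(); cv2.imwrite(f"pics/{name}.png",im); np.savez(name+".npz",p=s["tool_pos"],R=s["tcp_rot"])
    print(s["time"],s["tool_pos"],s["grip_width"],s["grasp_force"],np.degrees(np.arctan2(s["tcp_rot"][1][0],s["tcp_rot"][0][0])).round(2))
    for t,z in things.items():
        for d in arm.place_of("wrist",t): print(t,np.round(d["location"]),round(d["score"],2),onplane("wrist",d["location"],z,s)[:2])
    g=cv2.cvtColor(im,cv2.COLOR_BGR2HSV); m=(g[...,1]<sat).astype(np.uint8)
    n,lab,st,c=cv2.connectedComponentsWithStats(m)
    for i in range(1,n):
        if lo<st[i,4]<hi:
            cn=cv2.findContours((lab==i).astype(np.uint8),cv2.RETR_EXTERNAL,cv2.CHAIN_APPROX_NONE)[0][0]
            b=cv2.boxPoints(cv2.minAreaRect(cn)); q=np.array([onplane("wrist",u,.02,s)[:2] for u in b])
            e=q[1:3]-q[:2]; l=np.linalg.norm(e,axis=1); v=e[l.argmax()]
            print("blob",st[i,:4],c[i].round(),"ctr",q.mean(0),"size",l,"yaw",np.degrees(np.arctan(v[1]/v[0])).round(1))
    return s
E
python3 - <<'E'
from h import *
snap("w2",dict(tube1=.013))
im=cv2.imread("pics/w2.png")
E
```

```text
5.0 [0.4513 0.3382 0.2006] 0.09378668980380073 0.0 -0.04
tube1 [240. 201.] 0.88 [0.4464 0.3768]
blob [ 0  0 50 34] [17. 11.] ctr [0.6188 0.568 ] size [0.0443 0.0276] yaw 89.9
blob [142   0  92  59] [193.  24.] ctr [0.6079 0.42  ] size [0.0821 0.0487] yaw 89.9
blob [423  35  69  67] [457.  69.] ctr [0.5729 0.1683] size [0.0611 0.0586] yaw -44.4
blob [397 139  79 101] [436. 188.] ctr [0.4595 0.1772] size [0.1019 0.0441] yaw -22.1
blob [225 148  31 106] [241. 200.] ctr [0.446  0.3758] size [0.1097 0.0297] yaw -2.0
blob [522 149  38 120] [547. 226.] ctr [0.4368 0.0662] size [0.0366 0.1278] yaw 10.5
```

View pics/w2.png

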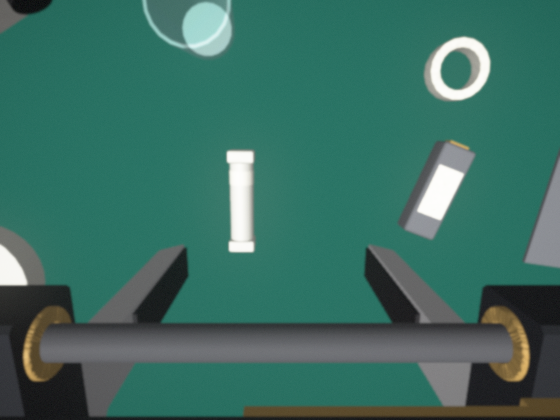

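The tube's caps are at (241,155) and (241,248), centre (0.4465, 0.376), yaw about −2°. Next I grasp it.

Call:
arm_command:
  commands:
    - [[-0.016,-0.127,0.1,0,0,0.006,-1],[-0.016,-0.127,0.25,0,0,0.006,-1],[-0.016,-0.127,0.4,0,0,0.006,-1],[-0.016,-0.127,0.53,0,0,0.006,-1],[-0.016,-0.127,0.61,0,0,0.006,-1],[-0.016,-0.127,0.645,0,0,0.006,-1],[-0.016,-0.127,0.658,0,0,0.006,-1],[-0.016,-0.127,0.658,0,0,0.006,-1],[-0.016,-0.127,0.658,0,0,0.006,1],[-0.016,-0.127,0.658,0,0,0.006,1]]

```text
time: 6.1
tool_pos: [0.4476, 0.3769, 0.0046]
tcp_rot: [[0.999, -0.039, 0.003], [-0.039, -0.999, 0.001], [0.003, -0.002, -1.0]]
ft_force: [-0.2, 0.7, 0.2]
grip_width: 0.0814
grasp_force: 0.0
```

Call:
arm_command:
  commands:
    - [[0,0,0,0,0,0,1],[0,0,0,0,0,0,1],[0,0,0,0,0,0,1],[0,0,0,0,0,0,1],[0,0,-0.02,0,0,0,1],[0,0,-0.06,0,0,0,1],[0,0,-0.15,0,0,0,1],[0,0,-0.3,0,0,0,1],[0,0,-0.5,0,0,0,1],[0,0,-0.6,0,0,0,1]]

```text
time: 7.1
tool_pos: [0.447, 0.3767, 0.1872]
tcp_rot: [[0.999, -0.039, 0.003], [-0.039, -0.999, 0.002], [0.003, -0.002, -1.0]]
ft_force: [0.7, 0.4, 0.3]
grip_width: 0.002
grasp_force: 0.0
```

```bash
python3 - <<'E'
from h import *
s=arm.observe(); print(s["time"],s["tool_pos"],s["qpos"])
print(rel([.45,.1,.25],np.radians(-3)),rel([.533,-.226,.2],np.radians(-3)))
E
```

```text
7.1 [0.447  0.3767 0.1872] [0.5064 0.1083 1.7478 0.0001 1.2819 2.1163]
[ 0.047  0.921 -0.211 -0.    -0.     0.002] [ 0.365  1.996 -0.045 -0.    -0.     0.002]
```

The fingers are slow, about 0.1 m/s, so I lifted too early. I'll re-look before trying again.

Call:
arm_command:
  commands:
    - [[0,0,-0.045,0,0,-0.006,-1],[0,0,-0.045,0,0,-0.006,-1],[0,0,-0.045,0,0,-0.006,-1],[0,0,-0.045,0,0,-0.006,-1],[0,0,-0.045,0,0,-0.006,-1],[0,0,-0.045,0,0,-0.006,-1],[0,0,-0.045,0,0,-0.006,-1],[0,0,-0.045,0,0,-0.006,-1],[0,0,-0.045,0,0,-0.006,-1],[0,0,-0.045,0,0,-0.006,-1]]

```text
time: 8.1
tool_pos: [0.4464, 0.3763, 0.1965]
tcp_rot: [[1.0, -0.002, -0.0], [-0.002, -1.0, -0.0], [-0.0, 0.0, -1.0]]
ft_force: [-0.2, 0.1, 0.1]
grip_width: 0.0786
grasp_force: 0.0
```

```bash
python3 - <<'E'
from h import *
s=snap("w3",dict(tube1=.013,pack=.013))
for y in (-2,):print(rel([.4465,.3762,.003],np.radians(y)))
E
```

```text
8.1 [0.4464 0.3763 0.1965] 0.07860914666019211 0.0 -0.09
tube1 [278. 194.] 0.92 [0.4491 0.3753]
pack [472. 183.] 0.7 [0.4606 0.1773]
blob [ 0  0 85 52] [27. 17.] ctr [0.6053 0.5888] size [0.075  0.0424] yaw 89.9
blob [192   0  90  53] [240.  21.] ctr [0.6045 0.4125] size [0.0794 0.0429] yaw 89.9
blob [464  29  72  68] [500.  63.] ctr [0.5723 0.1695] size [0.0641 0.0577] yaw -64.0
blob [434 134  85 103] [476. 184.] ctr [0.4595 0.1774] size [0.1018 0.0458] yaw -21.6
blob [264 144  30 107] [278. 196.] ctr [0.4455 0.3745] size [0.0283 0.1089] yaw 0.5
[ 0.     0.     0.645 -0.    -0.     0.005]
```

Call:
arm_command:
  commands:
    - [[0.002,0.003,0.1,0,0,0,-0.2],[0.002,0.003,0.25,0,0,0,-0.2],[0.002,0.003,0.4,0,0,0,-0.2],[0.002,0.003,0.53,0,0,0,-0.2],[0.002,0.003,0.61,0,0,0,-0.2],[0.002,0.003,0.636,0,0,0,-0.2],[0.002,0.003,0.645,0,0,0,-0.2],[0.002,0.003,0.645,0,0,0,1],[0.002,0.003,0.645,0,0,0,1],[0.002,0.003,0.645,0,0,0,1]]

```text
time: 9.25
tool_pos: [0.4481, 0.376, 0.0046]
tcp_rot: [[1.0, -0.001, 0.002], [-0.001, -1.0, 0.001], [0.002, -0.001, -1.0]]
ft_force: [0.3, 0.5, -0.9]
grip_width: 0.0358
grasp_force: 0.0
```

Call:
arm_command:
  commands:
    - [[0,0,0,0,0,0,1],[0,0,0,0,0,0,1],[0,0,0,0,0,0,1],[0,0,0,0,0,0,1],[0,0,0,0,0,0,1],[0,0,0,0,0,0,1],[0,0,-0.05,0,0,0,1],[0,0,-0.15,0,0,0,1],[0,0,-0.3,0,0,0,1],[0,0,-0.4,0,0,0,1]]

```text
time: 10.25
tool_pos: [0.4476, 0.3759, 0.1262]
tcp_rot: [[1.0, -0.001, 0.002], [-0.001, -1.0, 0.002], [0.002, -0.002, -1.0]]
ft_force: [0.2, 0.3, -0.5]
grip_width: 0.023
grasp_force: 30.0
```

```bash
python3 - <<'E'
from h import *
s=arm.observe(); print(s["time"],s["tool_pos"],s["grip_width"],s["grasp_force"])
print(rel([.46,.12,.25],np.radians(0)),rel([.533,-.226,.25],np.radians(-3)))
E
```

```text
10.25 [0.4476 0.3759 0.1262] 0.0230291301532683 29.997762143611908
[ 0.044  0.852 -0.414 -0.    -0.    -0.   ] [ 0.288  2.005 -0.415 -0.    -0.     0.008]
```

Call:
arm_command:
  commands:
    - [[0,0,-0.2,0,0,0,1],[0.144,1,-0.415,0,0,0,1],[0.144,1,-0.415,0,0,0,1],[0.144,1,-0.415,0,0,0,1],[0.144,1,-0.415,0,0,0,1],[0.144,1,-0.415,0,0,0,1],[0.144,1,-0.415,0,0,0,1],[0.144,1,-0.415,0,0,0,1],[0.144,1,-0.415,0,0,0,1],[0.144,1,-0.415,0,0,0,1]]

```text
time: 11.25
tool_pos: [0.4893, 0.0763, 0.2471]
tcp_rot: [[1.0, -0.001, -0.001], [-0.001, -1.0, 0.001], [-0.001, -0.001, -1.0]]
ft_force: [0.0, 0.2, -1.8]
grip_width: 0.0231
grasp_force: 30.0
```

Call:
arm_command:
  commands:
    - [[0.144,1,0,0,0,0.008,1],[0.144,1,0,0,0,0.008,1],[0.144,1,0,0,0,0.008,1],[0.144,1,0,0,0,0.008,1],[0.144,1,0,0,0,0.008,1],[0.144,1,0,0,0,0.008,1],[0.144,1,0,0,0,0.008,1],[0.144,1,0,0,0,0.008,1],[0.144,1,0,0,0,0.008,1],[0.144,1,0,0,0,0.008,1]]

```text
time: 12.25
tool_pos: [0.5327, -0.2226, 0.2472]
tcp_rot: [[0.999, -0.049, -0.0], [-0.049, -0.999, 0.001], [-0.0, -0.001, -1.0]]
ft_force: [0.5, 0.2, 0.1]
grip_width: 0.0232
grasp_force: 30.0
```

```bash
python3 - <<'E'
from h import *
s=snap("w4",dict(tub_in=.017,tub_handle=.087),hi=1)
print(rel([.533,-.226,.02],np.radians(-3)))
E
```

```text
12.25 [ 0.5327 -0.2226  0.2472] 0.02322422880856667 29.997443854808807 -2.8
tub_in [308. 189.] 0.74 [ 0.5306 -0.2593]
[ 0.001  0.008  0.759  0.    -0.     0.   ]
```

View pics/w4.png

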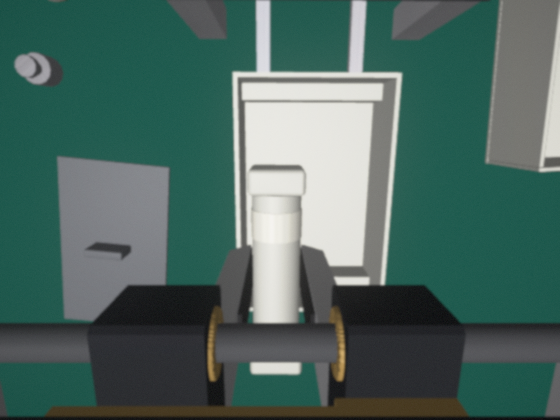

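The tube is gripped. The far rim's outer corners are at (234,73) and (400,73), and the right side runs down to (384,312). I compute the tub pose from these.

```bash
python3 - <<'E'
from h import *
d=np.load("w4.npz"); s=dict(tool_pos=d["p"],tcp_rot=d["R"])
L=[(234,73),(400,73),(384,312),(238,240)]
P=np.array([onplane("wrist",u,.092,s)[:2] for u in L]); print(P.tolist())
a=lambda v:np.degrees(np.arctan2(v[1],v[0]))
print("far",a(P[0]-P[1])-90,"right",a(P[1]-P[2]),"left",a(P[0]-P[3]))
for y in (-2,-3,-4):
    y=np.radians(y); m=(P[0]+P[1])/2; print(m-.115*np.array([np.cos(y),np.sin(y)]))
for x,y in [(258,0),(264,70),(357,0),(357,70)]: print(onplane("wrist",(x,y),.0,s)[:2])
print(onplane("wrist",(246,101),.05,s)[:2],onplane("wrist",(383,101),.05,s)[:2],onplane("wrist",(242,83),.05,s)[:2],onplane("wrist",(382,83),.05,s)[:2])
E
```

```text
[[0.6498190020604785, -0.1907217921886068], [0.6426360236286333, -0.3360240315969858], [0.4121026172485518, -0.32719990394188136], [0.4967747787674247, -0.18284864095120762]]
far -2.8300980740794586 right -2.1920405438274626 left -2.9449071798283915
[ 0.5313 -0.2594]
[ 0.5314 -0.2574]
[ 0.5315 -0.2554]
[ 0.735  -0.2124]
[ 0.6647 -0.2148]
[ 0.7297 -0.3181]
[ 0.6596 -0.3184]
[ 0.6291 -0.1964] [ 0.6223 -0.3337] [ 0.6463 -0.1936] [ 0.6394 -0.3323]
```

Call:
arm_command:
  commands:
    - [[0,0.026,0.1,0,0,0,1],[0,0.026,0.22,0,0,0,1],[0,0.026,0.34,0,0,0,1],[0,0.026,0.45,0,0,0,1],[0,0.026,0.55,0,0,0,1],[0,0.026,0.64,0,0,0,1],[0,0.026,0.71,0,0,0,1],[0,0.026,0.745,0,0,0,1],[0,0.026,0.754,0,0,0,1],[0,0.026,0.754,0,0,0,1]]

```text
time: 13.4
tool_pos: [0.5325, -0.2326, 0.0218]
tcp_rot: [[0.999, -0.051, 0.001], [-0.051, -0.999, -0.0], [0.001, 0.0, -1.0]]
ft_force: [-0.1, 0.1, -1.1]
grip_width: 0.0233
grasp_force: 30.0
```

Call:
arm_command:
  commands:
    - [[0,0,0,0,0,0,0.2],[0,0,0,0,0,0,0.2],[0,0,0,0,0,0,0.2],[0,0,-0.03,0,0,0,0.2],[0,0,-0.1,0,0,0,0.2],[0,0,-0.25,0,0,0,0.2],[0,0,-0.42,0,0,0,0.2],[0,0,-0.58,0,0,0,0],[0,0,-0.7,0,0,0,0],[0,0,-0.75,0,0,0,0]]

```text
time: 14.4
tool_pos: [0.5337, -0.2336, 0.252]
tcp_rot: [[0.999, -0.052, 0.007], [-0.052, -0.999, -0.005], [0.007, 0.004, -1.0]]
ft_force: [0.7, -0.5, 0.7]
grip_width: 0.0473
grasp_force: 0.0
```

```bash
python3 - <<'E'
from h import *
s=snap("w5",dict(tube1=.03,separator=0),lo=400)
print(s["ft_force"],rel([.46,.177-.05,.22],np.radians(-20)))
E
```

```text
14.4 [ 0.5337 -0.2336  0.252 ] 0.04726097072733706 0.0 -2.96
tube1 [272. 193.] 0.55 [ 0.5324 -0.2291]
separator [106. 246.] 0.81 [ 0.4704 -0.0164]
separator [298. 194.] 0.19 [ 0.5246 -0.2599]
blob [471   0  89 175] [518.  88.] ctr [ 0.6291 -0.5008] size [0.0914 0.1834] yaw 7.4
blob [ 4 57 51 35] [29. 74.] ctr [0.6748 0.0257] size [0.0344 0.0534] yaw 81.7
[ 0.6576 -0.5262  0.6594] [-0.302 -1.184  0.087  0.    -0.     0.047]
```

Call:
arm_command:
  commands:
    - [[-0.25,-1,0,0,0,0,-0.4],[-0.25,-1,0,0,0,0,-0.4],[-0.25,-1,0,0,0,0,-0.4],[-0.25,-1,0,0,0,0,-0.4],[-0.25,-1,0,0,0,0,-0.4],[-0.25,-1,0,0,0,0,-0.4],[-0.25,-1,0,0,0,0,-0.4],[-0.25,-1,0,0,0,0,-0.4],[-0.25,-1,0,0,0,0,-0.4],[-0.25,-1,0,0,0,0,-0.4]]

```text
time: 15.55
tool_pos: [0.4728, 0.0696, 0.2454]
tcp_rot: [[0.999, -0.054, -0.002], [-0.054, -0.999, -0.0], [-0.002, 0.0, -1.0]]
ft_force: [0.3, 0.2, 0.8]
grip_width: 0.0655
grasp_force: 0.0
```

Call:
arm_command:
  commands:
    - [[-0.05,-0.3,0.1,0,0,0.05,-0.4],[-0.05,-0.3,0.1,0,0,0.05,-0.4],[-0.05,-0.3,0.1,0,0,0.05,-0.4],[-0.05,-0.3,0.1,0,0,0.05,-0.4],[-0.05,-0.3,0.1,0,0,0.05,-0.4],[-0.05,-0.3,0.1,0,0,0.05,-0.4],[-0.05,-0.3,0.1,0,0,0.05,-0.4],[-0.05,-0.3,0.1,0,0,0.05,-0.4],[-0.05,-0.3,0.1,0,0,0.05,-0.4],[-0.05,-0.3,0.1,0,0,0.05,-0.4]]

```text
time: 16.55
tool_pos: [0.4625, 0.1614, 0.2164]
tcp_rot: [[0.934, -0.358, 0.0], [-0.358, -0.934, -0.0], [0.0, -0.0, -1.0]]
ft_force: [-0.2, 0.9, 0.3]
grip_width: 0.0659
grasp_force: 0.0
```

```bash
python3 - <<'E'
from h import *
s=snap("w6",dict(pack=.013),lo=400)
print(rel([.46,.1775,.003],np.radians(-21.5)))
E
```

```text
16.55 [0.4625 0.1614 0.2164] 0.06592231672449246 0.0 -20.98
pack [266. 201.] 0.85 [0.4581 0.1749]
blob [120   0  56  42] [149.  18.] ctr [0.6633 0.2163] size [0.0518 0.0356] yaw 69.0
blob [354   4 148 230] [431. 118.] ctr [ 0.4707 -0.0151] size [0.1275 0.2119] yaw -3.7
blob [204  62  59  61] [233.  92.] ctr [0.574  0.1652] size [0.0567 0.0568] yaw -21.5
blob [  0 118  41  57] [ 17. 145.] ctr [0.6039 0.3908] size [0.0406 0.0575] yaw -29.9
blob [248 154  36  95] [266. 202.] ctr [0.4582 0.1755] size [0.0354 0.1029] yaw -19.7
[-0.026 -0.047  0.711 -0.    -0.     0.001]
```

View pics/w6.png

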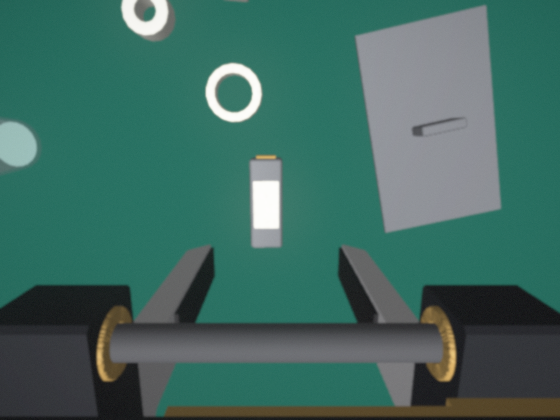

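The pack spans (266,155) to (266,247) in line with the tool, centre (0.458, 0.175). Next I grasp it.

Call:
arm_command:
  commands:
    - [[-0.031,-0.038,0.1,0,0,0,-0.3],[-0.031,-0.038,0.25,0,0,0,-0.3],[-0.031,-0.038,0.4,0,0,0,-0.3],[-0.031,-0.038,0.54,0,0,0,-0.3],[-0.031,-0.038,0.65,0,0,0,-0.3],[-0.031,-0.038,0.7,0,0,0,-0.3],[-0.031,-0.038,0.71,0,0,0,-0.3],[-0.031,-0.038,0.71,0,0,0,1],[-0.031,-0.038,0.71,0,0,0,1],[-0.031,-0.038,0.71,0,0,0,1]]

```text
time: 17.65
tool_pos: [0.459, 0.1758, 0.0047]
tcp_rot: [[0.934, -0.358, 0.003], [-0.358, -0.934, 0.0], [0.002, -0.001, -1.0]]
ft_force: [-0.4, 0.6, 0.6]
grip_width: 0.0408
grasp_force: 0.0
```

Call:
arm_command:
  commands:
    - [[0,0,0,0,0,0,1],[0,0,0,0,0,0,1],[0,0,0,0,0,0,1],[0,0,0,0,0,0,1],[0,0,0,0,0,0,1],[0,0,0,0,0,0,1],[0,0,-0.05,0,0,0,1],[0,0,-0.15,0,0,0,1],[0,0,-0.3,0,0,0,1],[0,0,-0.4,0,0,0,1]]

```text
time: 18.65
tool_pos: [0.4583, 0.1758, 0.1257]
tcp_rot: [[0.934, -0.358, 0.002], [-0.358, -0.934, 0.0], [0.002, -0.001, -1.0]]
ft_force: [1.4, -1.0, -0.7]
grip_width: 0.0338
grasp_force: 30.0
```

```bash
python3 - <<'E'
from h import *
s=arm.observe(); print(s["time"],s["tool_pos"],s["grip_width"],s["grasp_force"])
print(rel([.53,-.2895,.22],np.radians(-2.7)))
E
```

```text
18.65 [0.4583 0.1758 0.1257] 0.033845250059123616 29.99972105026245
[ 0.779  1.362 -0.315 -0.    -0.    -0.051]
```

Call:
arm_command:
  commands:
    - [[0,0,-0.15,0,0,0,1],[0.56,0.98,-0.31,0,0,-0.051,1],[0.56,0.98,-0.31,0,0,-0.051,1],[0.56,0.98,-0.31,0,0,-0.051,1],[0.56,0.98,-0.31,0,0,-0.051,1],[0.56,0.98,-0.31,0,0,-0.051,1],[0.56,0.98,-0.31,0,0,-0.051,1],[0.56,0.98,-0.31,0,0,-0.051,1],[0.56,0.98,-0.31,0,0,-0.051,1],[0.56,0.98,-0.31,0,0,-0.051,1]]

```text
time: 19.65
tool_pos: [0.5092, -0.1599, 0.2159]
tcp_rot: [[0.999, -0.048, -0.001], [-0.048, -0.999, 0.001], [-0.001, -0.001, -1.0]]
ft_force: [-0.2, 0.1, -0.8]
grip_width: 0.034
grasp_force: 30.0
```

```bash
python3 - <<'E'
from h import *
s=arm.observe(); print(s["time"],s["tool_pos"],s["grip_width"],s["grasp_force"])
print(rel([.5299,-.2875,.021],np.radians(-2.7)))
E
```

```text
19.65 [ 0.5092 -0.1599  0.2159] 0.033957884418124716 29.99953329563141
[ 0.09   0.422  0.649 -0.     0.    -0.   ]
```

Call:
arm_command:
  commands:
    - [[0.09,0.422,0,0,0,0,1],[0.09,0.422,0,0,0,0,1],[0.09,0.422,0,0,0,0,1],[0.09,0.422,0.05,0,0,0,1],[0.09,0.422,0.16,0,0,0,1],[0.09,0.422,0.28,0,0,0,1],[0.09,0.422,0.4,0,0,0,1],[0.09,0.422,0.5,0,0,0,1],[0.09,0.422,0.57,0,0,0,1],[0.09,0.422,0.61,0,0,0,1]]

```text
time: 20.65
tool_pos: [0.5291, -0.2827, 0.0301]
tcp_rot: [[0.999, -0.043, -0.004], [-0.043, -0.999, 0.004], [-0.004, -0.004, -1.0]]
ft_force: [-0.4, -0.0, -1.7]
grip_width: 0.0338
grasp_force: 30.0
```

Call:
arm_command:
  commands:
    - [[0,0,0.03,0,0,0,1],[0,0,0.038,0,0,0,1],[0,0,0.038,0,0,0,1],[0,0,0.038,0,0,0,0.05],[0,0,0.038,0,0,0,0.05],[0,0,0.038,0,0,0,0.05],[0,0,0,0,0,0,0.05],[0,0,-0.1,0,0,0,0.05],[0,0,-0.25,0,0,0,0.05],[0,0,-0.4,0,0,0,0.05]]

```text
time: 21.65
tool_pos: [0.5303, -0.2865, 0.1553]
tcp_rot: [[0.999, -0.046, -0.0], [-0.046, -0.999, 0.0], [-0.0, -0.0, -1.0]]
ft_force: [0.3, -0.4, -0.4]
grip_width: 0.0447
grasp_force: 0.0
```

Call:
arm_command:
  commands:
    - [[-0.1,-0.15,-0.1,0,0,0,0.2],[-0.2,-0.5,-0.22,0,0,0,0.2],[-0.2,-0.6,-0.22,0,0,0,0.2],[-0.2,-0.6,-0.22,0,0,0,0.2],[-0.2,-0.6,-0.22,0,0,0,0.2],[-0.2,-0.6,-0.22,0,0,0,0.2],[-0.2,-0.6,-0.22,0,0,0,0.2],[-0.2,-0.6,-0.22,0,0,0,0.2],[-0.2,-0.6,-0.22,0,0,0,0.2],[-0.2,-0.6,-0.22,0,0,0,0.2]]

```text
time: 22.65
tool_pos: [0.4789, -0.1049, 0.2188]
tcp_rot: [[0.999, -0.047, -0.001], [-0.047, -0.999, 0.0], [-0.001, -0.0, -1.0]]
ft_force: [-0.7, 0.3, -0.8]
grip_width: 0.0373
grasp_force: 0.0
```

```bash
python3 - <<'E'
from h import *
s=snap("w7",dict(tube1=.03,pack=.03,separator=0,tub_in=.017),lo=400)
E
```

```text
22.65 [ 0.4789 -0.1049  0.2188] 0.037318647065524034 0.0 -2.67
tube1 [400. 139.] 0.68 [ 0.5304 -0.2316]
pack [453. 138.] 0.95 [ 0.5291 -0.2842]
separator [200. 200.] 0.68 [ 0.4719 -0.0178]
tub_in [421. 137.] 0.81 [ 0.5315 -0.2573]
blob [ 3  0 54 36] [31. 14.] ctr [0.6659 0.1241] size [0.0333 0.0454] yaw 74.2
blob [113   0  41  21] [135.   8.] ctr [0.6628 0.0238] size [0.0379 0.0173] yaw 87.3
blob [ 0 84 47 60] [ 22. 115.] ctr [0.5732 0.1492] size [0.046  0.0584] yaw -11.4
```

View pics/w7.png

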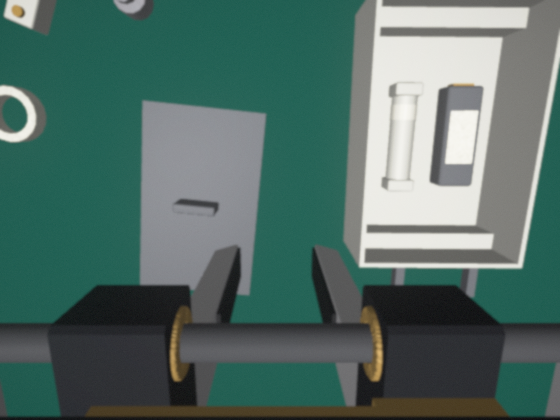

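The tube at (402,137) and the pack at (460,137) lie flat in the bay. Separator corners are at (143,100), (266,114) and (250,295), with the tab from (174,206) to (216,212).

```bash
python3 - <<'E'
from h import *
d=np.load("w7.npz"); s=dict(tool_pos=d["p"],tcp_rot=d["R"])
P=np.array([onplane("wrist",u,.004,s)[:2] for u in [(143,100),(266,114),(250,295)]]); T=np.array([onplane("wrist",u,.034,s)[:2] for u in [(174,204),(217,210)]])
a=lambda v:np.degrees(np.arctan2(v[1],v[0]))
print(P.tolist(),a(P[0]-P[1])-90,a(P[1]-P[2]),np.linalg.norm(P[0]-P[1]),np.linalg.norm(P[1]-P[2]),"ctr",(P[0]+P[2])/2,"tab",T.mean(0),a(T[0]-T[1])-90,np.linalg.norm(T[0]-T[1]))
# tub
Q=np.array([onplane("wrist",u,.092,s)[:2] for u in [(361,266),(522,267),(346,246)]]);print(Q,Q[:2].mean(0))
print(rel([.47,-.017,.2],np.radians(82)))
E
```

```text
[[0.5824279115998493, 0.030910541522653434], [0.5622229623183381, -0.09741540712713703], [0.3546930364893307, -0.06710157838437975]] -8.947775679892302 -8.310403889455275 0.12990684767300414 0.20973220622412417 ctr [ 0.4686 -0.0181] tab [ 0.4715 -0.0199] -10.856877502898485 0.04489875533079568
[[ 0.4216 -0.1791]
 [ 0.4138 -0.3257]
 [ 0.4414 -0.1654]] [ 0.4177 -0.2524]
[-0.043 -0.289  0.064 -0.     0.    -0.235]
```

Call:
arm_command:
  commands:
    - [[-0.043,-0.289,0.064,0,0,-0.234,0.2],[-0.043,-0.289,0.064,0,0,-0.234,0.2],[-0.043,-0.289,0.064,0,0,-0.234,0.2],[-0.043,-0.289,0.064,0,0,-0.234,0.2],[-0.043,-0.289,0.064,0,0,-0.234,0.2],[-0.043,-0.289,0.064,0,0,-0.234,0.2],[-0.043,-0.289,0.064,0,0,-0.234,0.2],[-0.043,-0.289,0.064,0,0,-0.234,0.2],[-0.043,-0.289,0.064,0,0,-0.234,0.2],[-0.043,-0.289,0.064,0,0,-0.234,0.2]]

```text
time: 23.9
tool_pos: [0.47, -0.017, 0.2001]
tcp_rot: [[0.14, 0.99, 0.0], [0.99, -0.14, -0.0], [-0.0, 0.0, -1.0]]
ft_force: [0.1, -0.5, -0.1]
grip_width: 0.0373
grasp_force: 0.0
```

Call:
arm_command:
  commands:
    - [[0,0,0,0,0,0,0.2],[0,0,0,0,0,0,0.2],[0,0,0,0,0,0,0.2],[0,0,0,0,0,0,0.2],[0,0,0,0,0,0,0.2],[0,0,0,0,0,0,0.2],[0,0,0,0,0,0,0.2],[0,0,0,0,0,0,0.2],[0,0,0,0,0,0,0.2],[0,0,0,0,0,0,0.2]]

```text
time: 24.9
tool_pos: [0.47, -0.017, 0.2001]
tcp_rot: [[0.145, 0.989, 0.0], [0.989, -0.145, -0.0], [-0.0, 0.0, -1.0]]
ft_force: [-0.3, 0.0, -0.2]
grip_width: 0.0377
grasp_force: 0.0
```

```bash
python3 - <<'E'
from h import *
s=snap("w8",dict(separator=0),lo=1000,sat=110)
E
```

```text
24.9 [ 0.47   -0.017   0.2001] 0.037732296761885796 0.0 81.64
separator [275. 191.] 0.56 [ 0.4694 -0.013 ]
blob [441   0  70  45] [475.  20.] ctr [0.6734 0.1219] size [0.0382 0.0549] yaw -25.2
blob [453 109  51  36] [477. 126.] ctr [0.6746 0.0247] size [0.0482 0.0334] yaw -8.4
```

View pics/w8.png

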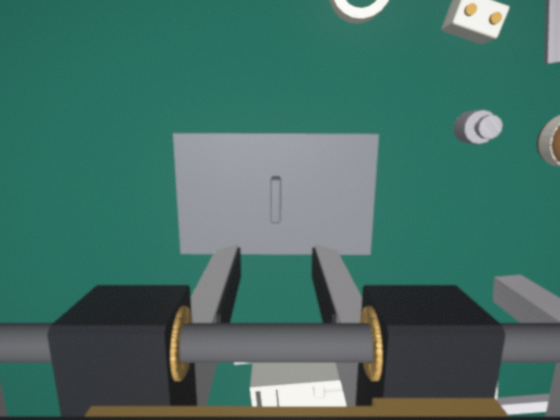

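The plate is squared up with the tool: corners (174,134), (378,134), (372,254), (180,254), tab (276,177)–(276,222).

```bash
python3 - <<'E'
from h import *
d=np.load("w8.npz"); s=dict(tool_pos=d["p"],tcp_rot=d["R"])
P=np.array([onplane("wrist",u,.004,s)[:2] for u in [(174,134),(378,134),(373,254.5),(179.5,254.5)]])
a=lambda v:np.degrees(np.arctan2(v[1],v[0]))
print(P.mean(0),a(P[1]-P[0]),a(P[2]-P[3]),np.linalg.norm(P[1]-P[0]),np.linalg.norm(P[1]-P[2]))
print([onplane("wrist",u,.034,s)[:2] for u in [(276,177),(276,222)]])
print(rel([*P.mean(0),.009],np.radians(81.6)))
E
```

```text
[ 0.4696 -0.0181] -8.378597153162188 -8.373263022819954 0.2085392523859921 0.1301803106161767
[array([0.4731, 0.0066]), array([ 0.4665, -0.0379])]
[-0.004 -0.001  0.637  0.     0.     0.   ]
```

Call:
arm_command:
  commands:
    - [[-0.003,0,0.1,0,0,0,0.2],[-0.003,0,0.25,0,0,0,0.2],[-0.003,0,0.4,0,0,0,0.2],[-0.003,0,0.5,0,0,0,0.2],[-0.003,0,0.58,0,0,0,0.2],[-0.003,0,0.62,0,0,0,0.2],[-0.003,0,0.635,0,0,0,0.2],[-0.003,0,0.635,0,0,0,0.2],[-0.003,0,0.635,0,0,0,1],[-0.003,0,0.635,0,0,0,1]]

```text
time: 26.0
tool_pos: [0.471, -0.0182, 0.0109]
tcp_rot: [[0.145, 0.989, 0.003], [0.989, -0.145, -0.001], [-0.0, 0.003, -1.0]]
ft_force: [-0.2, 0.0, -0.1]
grip_width: 0.0248
grasp_force: 0.0
```

Call:
arm_command:
  commands:
    - [[0,0,0,0,0,0,1],[0,0,0,0,0,0,1],[0,0,0,0,0,0,1],[0,0,0,0,0,0,1],[0,0,0,0,0,0,1],[0,0,-0.03,0,0,0,1],[0,0,-0.1,0,0,0,1],[0,0,-0.22,0,0,0,1],[0,0,-0.35,0,0,0,1],[0,0,-0.45,0,0,0,1]]

```text
time: 27.0
tool_pos: [0.47, -0.0179, 0.1468]
tcp_rot: [[0.145, 0.989, 0.002], [0.989, -0.145, -0.0], [-0.0, 0.002, -1.0]]
ft_force: [0.5, -1.3, -1.1]
grip_width: 0.0098
grasp_force: 30.0
```

```bash
python3 - <<'E'
from h import *
s=arm.observe(); print(s["time"],s["tool_pos"],s["grip_width"],s["grasp_force"],s["torque"],s["ft_force"])
print(rel([.5318,-.2576,.16],np.radians(87.2)))
E
```

```text
27.0 [ 0.47   -0.0179  0.1468] 0.009813996428761467 29.999000430107117 [-0.0201 -0.1375  0.0128] [ 0.5307 -1.3349 -1.1279]
[-0.761  0.32  -0.043  0.     0.    -0.015]
```

Call:
arm_command:
  commands:
    - [[-0.05,0.02,-0.043,0,0,0,1],[-0.15,0.06,-0.043,0,0,-0.003,1],[-0.27,0.115,-0.043,0,0,-0.006,1],[-0.4,0.17,-0.043,0,0,-0.01,1],[-0.52,0.22,-0.043,0,0,-0.015,1],[-0.63,0.265,-0.043,0,0,-0.015,1],[-0.7,0.295,-0.043,0,0,-0.015,1],[-0.74,0.31,-0.043,0,0,-0.015,1],[-0.757,0.318,-0.043,0,0,-0.015,1],[-0.761,0.32,-0.043,0,0,-0.015,1]]

```text
time: 28.0
tool_pos: [0.5315, -0.2574, 0.1573]
tcp_rot: [[0.052, 0.999, -0.0], [0.999, -0.052, 0.001], [0.001, -0.0, -1.0]]
ft_force: [0.5, -0.3, -2.3]
grip_width: 0.0096
grasp_force: 30.0
```

Call:
arm_command:
  commands:
    - [[0,0,0,0,0,0,1],[0,0,0,0,0,0,1],[0,0,0,0,0,0,1],[0,0,0,0,0,0,1],[0,0,0,0,0,0,1],[0,0,0,0,0,0,1],[0,0,0,0,0,0,1],[0,0,0,0,0,0,1],[0,0,0,0,0,0,1],[0,0,0,0,0,0,1]]

```text
time: 29.0
tool_pos: [0.5316, -0.2578, 0.1575]
tcp_rot: [[0.052, 0.999, 0.0], [0.999, -0.052, -0.0], [-0.0, 0.0, -1.0]]
ft_force: [-0.2, 0.1, -2.1]
grip_width: 0.0099
grasp_force: 30.0
```

```bash
python3 - <<'E'
from h import *
s=snap("w9",dict(tub_in=.017),hi=1)
print(s["ft_force"],s["torque"],s["tcp_rot"])
print(rel([.5318,-.2576,.06],np.radians(87.2)))
im=np.vstack([cv2.imread("pics/w9.png")]);sc=arm.read_camera("scene")[150:360,60:340,::-1]
cv2.imwrite("pics/m9.png",np.vstack([cv2.resize(sc,(560,420))[:380],im[:220]]))
E
```

```text
29.0 [ 0.5316 -0.2578  0.1575] 0.009906629671663319 29.99932497739792 87.03
[-0.1824  0.1155 -2.1254] [-0.0308 -0.1073 -0.0274] [[ 0.0517  0.9987  0.    ]
 [ 0.9987 -0.0517 -0.    ]
 [-0.      0.     -1.    ]]
[ 0.     0.001  0.325 -0.     0.    -0.   ]
```

View pics/m9.png

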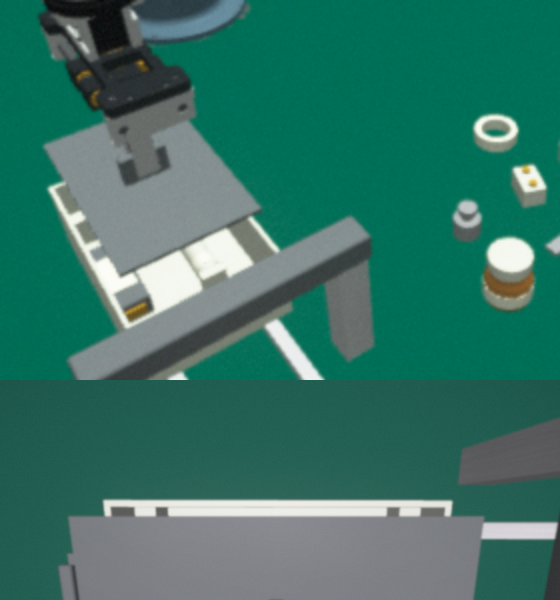

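The plate is held level over the tub. In the wrist view the tub's near wall spans columns 104–452 (row 121) and the plate edge 69–482 (row 137). I'll check the alignment numerically.

```bash
python3 - <<'E'
from h import *
d=np.load("w9.npz"); s=dict(tool_pos=d["p"],tcp_rot=d["R"])
f=lambda u,z:onplane("wrist",u,z,s)[:2]
im=cv2.imread("pics/w9.png"); 
A,B=f((104,121),.092),f((452,121),.092); C,D=f((69,137),.1506),f((482,137),.1506)
R=s["tcp_rot"][:2,:2]
for n,(p,q) in dict(tub=(A,B),plate=(C,D)).items(): print(n,p,q,np.linalg.norm(p-q),"mid",(p+q)/2,"yaw",np.degrees(np.arctan2(*(q-p)[::-1])))
u=np.array([np.cos(np.radians(-2.8)),np.sin(np.radians(-2.8))]);v=np.array([-u[1],u[0]])
print("tub ctr",(A+B)/2-.074*v,"plate ctr",(C+D)/2-.065*v)
E
```

```text
tub [ 0.4215 -0.1779] [ 0.6515 -0.1899] 0.23028365350979899 mid [ 0.5365 -0.1839] yaw -2.981395369880979
plate [ 0.4295 -0.1874] [ 0.6394 -0.1983] 0.2101885246487482 mid [ 0.5344 -0.1929] yaw -2.9810470238745985
tub ctr [ 0.5329 -0.2578] plate ctr [ 0.5312 -0.2578]
```

Call:
arm_command:
  commands:
    - [[0,0.005,0.03,0,0,0,1],[0,0.005,0.09,0,0,0,1],[0,0.005,0.15,0,0,0,1],[0,0.005,0.2,0,0,0,1],[0,0.005,0.24,0,0,0,1],[0,0.005,0.27,0,0,0,1],[0,0.005,0.29,0,0,0,1],[0,0.005,0.305,0,0,0,1],[0,0.005,0.315,0,0,0,1],[0,0.005,0.321,0,0,0,1]]

```text
time: 30.15
tool_pos: [0.5333, -0.258, 0.0613]
tcp_rot: [[0.052, 0.999, 0.0], [0.999, -0.052, -0.0], [-0.0, 0.0, -1.0]]
ft_force: [0.5, -0.2, -1.8]
grip_width: 0.0097
grasp_force: 30.0
```

Call:
arm_command:
  commands:
    - [[0,0,0,0,0,0,1],[0,0,0,0,0,0,1],[0,0,0,0,0,0,1],[0,0,0,0,0,0,1],[0,0,0,0,0,0,1],[0,0,0,0,0,0,1],[0,0,0,0,0,0,1],[0,0,0,0,0,0,1],[0,0,0,0,0,0,1],[0,0,0,0,0,0,1]]

```text
time: 31.15
tool_pos: [0.5331, -0.2578, 0.0611]
tcp_rot: [[0.052, 0.999, -0.0], [0.999, -0.052, 0.0], [0.0, -0.0, -1.0]]
ft_force: [0.5, 0.8, -2.2]
grip_width: 0.0095
grasp_force: 30.0
```

Call:
arm_command:
  commands:
    - [[0,0,0.002,0,0,0,1],[0,0,0.004,0,0,0,1],[0,0,0.004,0,0,0,1],[0,0,0.004,0,0,0,1],[0,0,0.004,0,0,0,1],[0,0,0.004,0,0,0,1],[0,0,0.004,0,0,0,1],[0,0,0.004,0,0,0,1],[0,0,0.004,0,0,0,1],[0,0,0.004,0,0,0,1]]

```text
time: 32.15
tool_pos: [0.5332, -0.2578, 0.0601]
tcp_rot: [[0.052, 0.999, 0.0], [0.999, -0.052, -0.0], [-0.0, 0.0, -1.0]]
ft_force: [-2.0, 1.4, 2.8]
grip_width: 0.0102
grasp_force: 30.0
```

Contact: the vertical force changed sign. I release, raise, and look.

Call:
arm_command:
  commands:
    - [[0,0,0,0,0,0,0.5],[0,0,0,0,0,0,0.5],[0,0,0,0,0,0,0.5],[0,0,-0.02,0,0,0,0.5],[0,0,-0.08,0,0,0,0.5],[0,0,-0.16,0,0,0,0.5],[0,0,-0.28,0,0,0,0.2],[0,0,-0.4,0,0,0,0],[0,0,-0.5,0,0,0,0],[0,0,-0.55,0,0,0,0]]

```text
time: 33.15
tool_pos: [0.5343, -0.2587, 0.2289]
tcp_rot: [[0.052, 0.999, 0.004], [0.999, -0.052, -0.003], [-0.003, 0.005, -1.0]]
ft_force: [0.5, 0.1, 0.8]
grip_width: 0.0468
grasp_force: 0.0
```

```bash
python3 - <<'E'
from h import *
s=snap("w10",dict(separator=.05,tub_in=.017),hi=1)
im=cv2.imread("pics/w10.png");sc=arm.read_camera("scene")[180:360,60:300,::-1]
cv2.imwrite("pics/m10.png",np.vstack([cv2.resize(sc,(560,420))[:320],im[60:340]]))
for t,z in dict(weight1=.02,block=.015,collar=0).items():
  for c in("scene","side"):
    if c=="side" and t=="weight1": arm.read_camera(c)
    for d in arm.place_of(c,t)[:1]: print(t,c,round(d["score"],2),onplane(c,d["location"],z)[:2])
E
```

```text
33.15 [ 0.5343 -0.2587  0.2289] 0.046843811278178944 0.0 87.04
separator [271. 194.] 0.68 [ 0.5302 -0.254 ]
weight1 scene 0.47 [0.6778 0.0195]
weight1 side 0.71 [0.6755 0.0296]
block scene 0.7 [0.673  0.1158]
block side 0.73 [0.6772 0.1254]
collar scene 0.83 [0.6653 0.2116]
collar side 0.61 [0.6693 0.2075]
```

View pics/m10.png

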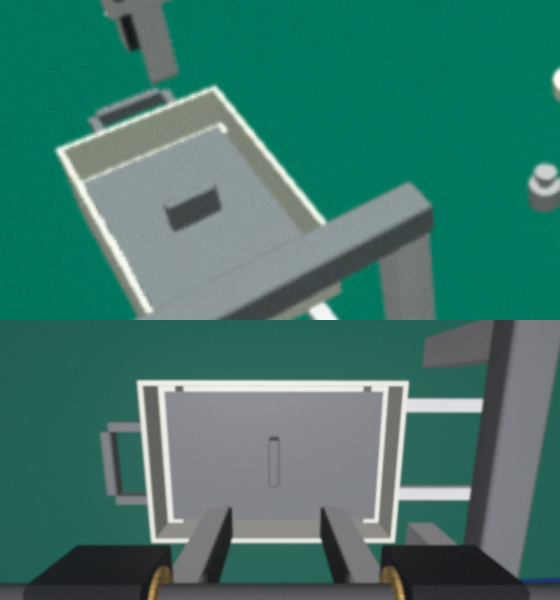

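The separator sits level on both ledges with the tab up (lower view: plate from (165,390) to (382,522)). Next is the weight.

Call:
arm_command:
  commands:
    - [[0.97,0.427,0.06,0,0,0,0],[0.97,0.427,0.06,0,0,0,0],[0.97,0.427,0.06,0,0,0,0],[0.97,0.427,0.06,0,0,0,0],[0.97,0.427,0.06,0,0,0,0],[0.97,0.427,0.06,0,0,0,0],[0.97,0.427,0.06,0,0,0,0],[0.97,0.427,0.06,0,0,0,0],[0.97,0.427,0.06,0,0,0,0],[0.97,0.427,0.06,0,0,0,0]]

```text
time: 34.7
tool_pos: [0.6757, 0.0244, 0.2071]
tcp_rot: [[0.054, 0.999, -0.0], [0.999, -0.054, -0.0], [-0.0, -0.0, -1.0]]
ft_force: [0.1, -0.5, -0.8]
grip_width: 0.0468
grasp_force: 0.0
```

```bash
python3 - <<'E'
from h import *
s=snap("w11",dict(weight1=.02,block=.015,collar=0,jar=.03),lo=300)
E
```

```text
34.7 [0.6757 0.0244 0.2071] 0.046845952253903825 0.0 86.92
weight1 [277. 194.] 0.85 [0.6763 0.028 ]
block [269.  99.] 0.81 [0.674  0.1222]
collar [261.   1.] 0.97 [0.6714 0.2139]
jar [359. 214.] 0.86 [0.7592 0.0041]
blob [235   0  50  27] [260.  11.] ctr [0.6695 0.1981] size [0.045  0.0218] yaw -3.1
blob [337   0  32 145] [352.  64.] ctr [0.7552 0.1393] size [0.0285 0.13  ] yaw -89.6
blob [132  25  65  67] [163.  58.] ctr [0.5759 0.1632] size [0.0572 0.06  ] yaw -47.3
blob [243  74  55  48] [270.  97.] ctr [0.675  0.1234] size [0.0316 0.0479] yaw -25.1
blob [259 179  33  35] [275. 196.] ctr [0.6744 0.0254] size [0.0329 0.0359] yaw 87.5
blob [338 190  64  63] [370. 222.] ctr [ 0.7725 -0.0064] size [0.055  0.0734] yaw -46.5
```

View pics/w11.png

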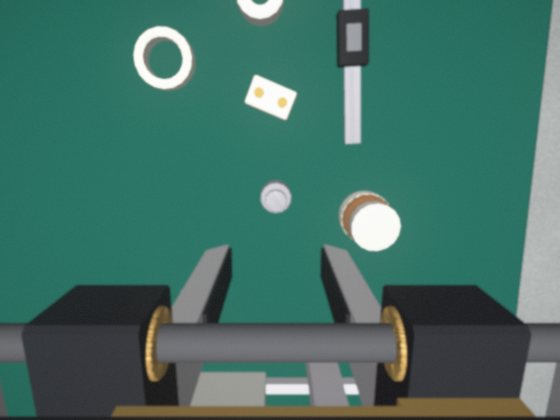

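The weight is at (276,196), centred between the fingers, and the jar is clear to the right at (365,213). Next I grasp the weight.

Call:
arm_command:
  commands:
    - [[0.007,0,0.1,0,0,0,0],[0.007,0,0.25,0,0,0,0],[0.007,0,0.4,0,0,0,0],[0.007,0,0.53,0,0,0,0],[0.007,0,0.62,0,0,0,0],[0.007,0,0.665,0,0,0,0],[0.007,0,0.679,0,0,0,0],[0.007,0,0.679,0,0,0,0.3],[0.007,0,0.679,0,0,0,1],[0.007,0,0.679,0,0,0,1]]

```text
time: 35.95
tool_pos: [0.6776, 0.0281, 0.0054]
tcp_rot: [[0.052, 0.999, 0.003], [0.999, -0.052, -0.0], [-0.0, 0.003, -1.0]]
ft_force: [-0.1, -0.3, 1.8]
grip_width: 0.0316
grasp_force: 30.0
```

Call:
arm_command:
  commands:
    - [[0,0,0,0,0,0,1],[0,0,0,0,0,0,1],[0,0,0,0,0,0,1],[0,0,0,0,0,0,1],[0,0,-0.03,0,0,0,1],[0,0,-0.1,0,0,0,1],[0,0,-0.22,0,0,0,1],[0,0,-0.36,0,0,0,1],[0,0,-0.48,0,0,0,1],[0,0,-0.55,0,0,0,1]]

```text
time: 36.95
tool_pos: [0.6773, 0.0283, 0.1723]
tcp_rot: [[0.052, 0.999, 0.005], [0.999, -0.052, -0.0], [-0.0, 0.005, -1.0]]
ft_force: [0.3, 0.8, -1.7]
grip_width: 0.0315
grasp_force: 30.0
```

```bash
cat >> h.py <<'E'
u=np.array([np.cos(np.radians(-2.9)),np.sin(np.radians(-2.9))]); v=np.array([-u[1],u[0]]); TUB=np.array([.5325,-.2577])
def tub(a,b): return TUB+a*u+b*v
E
python3 - <<'E'
from h import *
s=arm.observe(); print(s["time"],s["tool_pos"],s["grip_width"],s["grasp_force"],s["ft_force"])
print(tub(-.05,.032),rel([*tub(-.05,.032),.18],np.radians(87)))
E
```

```text
36.95 [0.6773 0.0283 0.1723] 0.03149959831908643 29.997273981571198 [ 0.2661  0.7693 -1.7088]
[ 0.4842 -0.2232] [-0.87  -0.6   -0.028  0.001  0.     0.   ]
```

Call:
arm_command:
  commands:
    - [[-0.1,-0.07,-0.028,0,0,0,1],[-0.25,-0.17,-0.028,0,0,0,1],[-0.4,-0.27,-0.028,0,0,0,1],[-0.55,-0.37,-0.028,0,0,0,1],[-0.68,-0.47,-0.028,0,0,0,1],[-0.78,-0.54,-0.028,0,0,0,1],[-0.84,-0.58,-0.028,0,0,0,1],[-0.87,-0.6,-0.028,0,0,0,1],[-0.87,-0.6,-0.028,0,0,0,1],[-0.87,-0.6,-0.028,0,0,0,1]]

```text
time: 37.95
tool_pos: [0.4834, -0.2223, 0.1766]
tcp_rot: [[0.051, 0.999, 0.0], [0.999, -0.051, 0.001], [0.001, 0.0, -1.0]]
ft_force: [-0.6, 0.0, -2.1]
grip_width: 0.0313
grasp_force: 30.0
```

```bash
python3 - <<'E'
from h import *
s=arm.observe(); print(s["time"],s["tool_pos"],s["grip_width"],s["grasp_force"],s["ft_force"],rel([*tub(-.05,.032),.060],np.radians(87)))
E
```

```text
37.95 [ 0.4834 -0.2223  0.1766] 0.031252959447949875 29.997433125972748 [-0.6217  0.0457 -2.1133] [-0.003  0.003  0.389  0.    -0.     0.   ]
```

Call:
arm_command:
  commands:
    - [[-0.003,0.003,0.04,0,0,0,1],[-0.003,0.003,0.12,0,0,0,1],[-0.003,0.003,0.2,0,0,0,1],[-0.003,0.003,0.27,0,0,0,1],[-0.003,0.003,0.32,0,0,0,1],[-0.003,0.003,0.35,0,0,0,1],[-0.003,0.003,0.37,0,0,0,1],[-0.003,0.003,0.38,0,0,0,1],[-0.003,0.003,0.387,0,0,0,1],[-0.003,0.003,0.387,0,0,0,1]]

```text
time: 38.95
tool_pos: [0.4841, -0.2243, 0.061]
tcp_rot: [[0.052, 0.999, 0.001], [0.999, -0.052, -0.001], [-0.0, 0.001, -1.0]]
ft_force: [-1.0, 0.0, -0.9]
grip_width: 0.0317
grasp_force: 30.0
```

Call:
arm_command:
  commands:
    - [[0,0,0,0,0,0,1],[0,0,0.003,0,0,0,1],[0,0,0.003,0,0,0,1],[0,0,0.003,0,0,0,1],[0,0,0.003,0,0,0,1],[0,0,0.003,0,0,0,1],[0,0,0.003,0,0,0,1],[0,0,0.003,0,0,0,1],[0,0,0.003,0,0,0,1],[0,0,0.003,0,0,0,1]]

```text
time: 39.95
tool_pos: [0.4838, -0.224, 0.0597]
tcp_rot: [[0.052, 0.999, -0.0], [0.999, -0.052, -0.0], [-0.0, -0.0, -1.0]]
ft_force: [0.9, -0.6, -2.3]
grip_width: 0.0312
grasp_force: 30.0
```

Call:
arm_command:
  commands:
    - [[0,0,0.001,0,0,0,0.15],[0,0,0.001,0,0,0,0.15],[0,0,0.001,0,0,0,0.15],[0,0,-0.03,0,0,0,0.15],[0,0,-0.1,0,0,0,0.15],[0,0,-0.2,0,0,0,0.15],[0,0,-0.32,0,0,0,0.15],[0,0,-0.44,0,0,0,0],[0,0,-0.5,0,0,0,0],[0,0,-0.5,0,0,0,0]]

```text
time: 40.95
tool_pos: [0.4856, -0.2253, 0.214]
tcp_rot: [[0.052, 0.999, 0.006], [0.999, -0.052, -0.005], [-0.004, 0.007, -1.0]]
ft_force: [0.4, -0.2, 0.7]
grip_width: 0.0469
grasp_force: 0.0
```

```bash
python3 - <<'E'
from h import *
s=arm.observe(); print(s["time"],s["tool_pos"],s["grip_width"],rel([.674,.1225,.2],np.radians(155)))
E
```

```text
40.95 [ 0.4856 -0.2253  0.214 ] 0.04694494510203385 [ 1.19   0.567  0.045  0.001  0.001 -0.189]
```

Call:
arm_command:
  commands:
    - [[0.99,0.567,0.045,0,0,-0.189,0],[0.99,0.567,0.045,0,0,-0.189,0],[0.99,0.567,0.045,0,0,-0.189,0],[0.99,0.567,0.045,0,0,-0.189,0],[0.99,0.567,0.045,0,0,-0.189,0],[0.99,0.567,0.045,0,0,-0.189,0],[0.99,0.567,0.045,0,0,-0.189,0],[0.99,0.567,0.045,0,0,-0.189,0],[0.99,0.567,0.045,0,0,-0.189,0],[0.99,0.567,0.045,0,0,-0.189,0]]

```text
time: 41.95
tool_pos: [0.6683, 0.0635, 0.1949]
tcp_rot: [[-0.906, 0.424, -0.002], [0.424, 0.906, 0.0], [0.002, -0.001, -1.0]]
ft_force: [0.3, 0.4, -0.6]
grip_width: 0.0467
grasp_force: 0.0
```

Call:
arm_command:
  commands:
    - [[0.08,-0.19,0,0,0,0,0],[0.08,-0.19,0,0,0,0,0],[0.08,-0.19,0,0,0,0,0],[0.08,-0.19,0,0,0,0,0],[0.08,-0.19,0,0,0,0,0],[0.08,-0.19,0,0,0,0,0],[0.08,-0.19,0,0,0,0,0],[0.08,-0.19,0,0,0,0,0],[0.08,-0.19,0,0,0,0,0],[0.08,-0.19,0,0,0,0,0]]

```text
time: 42.95
tool_pos: [0.6233, 0.0223, 0.1961]
tcp_rot: [[-0.907, 0.421, -0.0], [0.421, 0.907, 0.0], [0.0, -0.0, -1.0]]
ft_force: [0.0, -0.4, -0.2]
grip_width: 0.0475
grasp_force: 0.0
```

```bash
python3 - <<'E'
from h import *
s=snap("w12",dict(block=.015,collar=0),lo=300)
print(rel([.674,.1225,.003],np.radians(155)))
im=cv2.imread("pics/w12.png")[80:300,120:440];cv2.imwrite("pics/w12c.png",cv2.resize(im,(800,550)))
E
```

```text
42.95 [0.6233 0.0223 0.1961] 0.04752390933901515 0.0 155.08
block [386. 203.] 0.81 [0.6758 0.1238]
collar [462. 159.] 0.67 [0.6705 0.2144]
blob [357  57  65  65] [389.  89.] ctr [0.5734 0.1636] size [0.0591 0.0573] yaw 65.1
blob [441 138  58  48] [470. 161.] ctr [0.6702 0.2117] size [0.0554 0.0465] yaw 65.1
blob [367 179  39  49] [386. 203.] ctr [0.6747 0.1222] size [0.0508 0.0367] yaw -25.2
[-0.013  0.374  0.644 -0.    -0.     0.   ]
```

View pics/w12c.png

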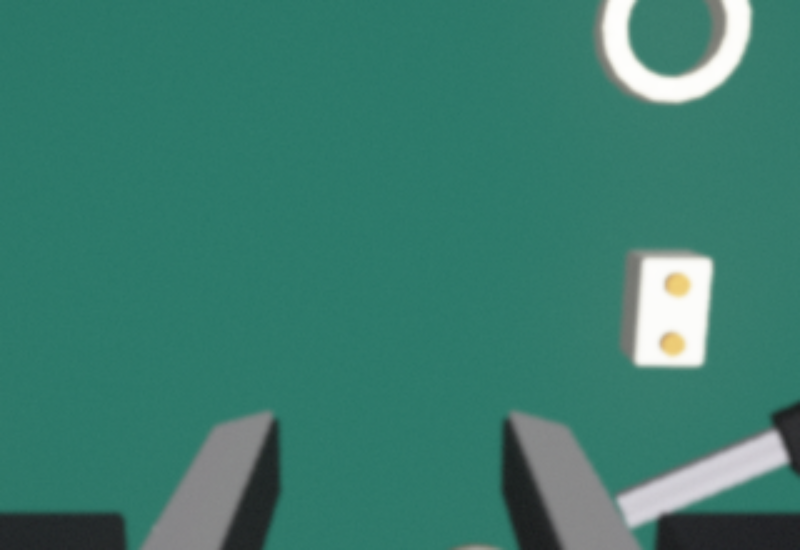

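The block is at crop (672,312) and the caliper's tip at crop (625,510). I'd moved away from the block by a sign error. I compute the exact offset now.

```bash
python3 - <<'E'
from h import *
d=np.load("w12.npz"); s=dict(tool_pos=d["p"],tcp_rot=d["R"])
f=lambda q,z:onplane("wrist",(q[0]*.4+120,q[1]*.4+80),z,s)[:2]
P=np.array([f(q,.026) for q in [(637,258),(712,258),(705,366),(633,366)]]); print(P.tolist(),P.mean(0))
a=lambda v:np.degrees(np.arctan2(v[1],v[0]))
print(a(P[0]-P[3]),a(P[1]-P[2]),a(P[1]-P[0])+90)
print("studs",(f((677,285),.03)+f((672,343),.03))/2, a(f((677,285),.03)-f((672,343),.03)))
print("cal tip",f((618,500),.006),f((630,528),.006))
c=P.mean(0); print(s["tcp_rot"][:2,:2].T@(f((618,500),.006)-c),rel([*c,.18],np.radians(155)))
E
```

```text
[[0.6490554543667834, 0.11819008256271496], [0.6614956686913612, 0.14493923510363566], [0.7017934546764557, 0.1272086065188867], [0.689494965416731, 0.10077208923906181]] [0.6755 0.1228]
156.6976236243175 156.25097870926342 155.05829950498935
studs [0.6752 0.1227] 154.5390193645129
cal tip [0.7516 0.0751] [0.7665 0.075 ]
[-0.0892 -0.0111] [-0.017  0.377  0.054 -0.    -0.     0.   ]
```

Call:
arm_command:
  commands:
    - [[-0.017,0.377,0.0,0,0,-0.001,0],[-0.017,0.377,0.0,0,0,-0.001,0],[-0.017,0.377,0.05,0,0,-0.001,0],[-0.017,0.377,0.2,0,0,-0.001,0],[-0.017,0.377,0.35,0,0,-0.001,0],[-0.017,0.377,0.48,0,0,-0.001,0],[-0.017,0.377,0.57,0,0,-0.001,0],[-0.017,0.377,0.625,0,0,-0.001,0],[-0.017,0.377,0.643,0,0,-0.001,0],[-0.017,0.377,0.643,0,0,-0.001,0]]

```text
time: 44.1
tool_pos: [0.6759, 0.1226, 0.0035]
tcp_rot: [[-0.909, 0.416, 0.0], [0.416, 0.909, 0.0], [-0.0, 0.0, -1.0]]
ft_force: [0.2, -0.1, 0.8]
grip_width: 0.0472
grasp_force: 0.0
```

Call:
arm_command:
  commands:
    - [[0,0,0,0,0,0,1],[0,0,0,0,0,0,1],[0,0,0,0,0,0,1],[0,0,0,0,0,0,1],[0,0,0,0,0,0,1],[0,0,0,0,0,0,1],[0,0,-0.05,0,0,0,1],[0,0,-0.17,0,0,0,1],[0,0,-0.32,0,0,0,1],[0,0,-0.46,0,0,0,1]]

```text
time: 45.1
tool_pos: [0.675, 0.1226, 0.1432]
tcp_rot: [[-0.91, 0.416, -0.001], [0.416, 0.91, 0.0], [0.001, -0.0, -1.0]]
ft_force: [0.3, -0.2, -1.2]
grip_width: 0.0279
grasp_force: 30.0
```

```bash
python3 - <<'E'
from h import *
s=arm.observe(); print(s["time"],s["tool_pos"],s["grip_width"],s["grasp_force"],s["ft_force"])
print(tub(-.05,-.032),rel([*tub(-.05,-.032),.18],np.radians(87)))
E
```

```text
45.1 [0.675  0.1226 0.1432] 0.02791697519685899 29.999529719352722 [ 0.2679 -0.158  -1.2196]
[ 0.4809 -0.2871] [ 0.021 -1.511 -0.122 -0.    -0.     0.19 ]
```

Call:
arm_command:
  commands:
    - [[0,-0.1,-0.14,0,0,0.02,1],[0.01,-0.25,-0.14,0,0,0.04,1],[0.014,-0.4,-0.14,0,0,0.06,1],[0.014,-0.55,-0.14,0,0,0.08,1],[0.014,-0.7,-0.14,0,0,0.1,1],[0.014,-0.83,-0.14,0,0,0.12,1],[0.014,-0.93,-0.14,0,0,0.14,1],[0.014,-0.98,-0.14,0,0,0.16,1],[0.014,-0.99,-0.14,0,0,0.18,1],[0.014,-0.99,-0.14,0,0,0.19,1]]

```text
time: 46.1
tool_pos: [0.5476, -0.1465, 0.1838]
tcp_rot: [[0.057, 0.998, 0.0], [0.998, -0.057, -0.0], [-0.0, 0.0, -1.0]]
ft_force: [-0.1, 0.5, -1.4]
grip_width: 0.0277
grasp_force: 30.0
```

```bash
python3 - <<'E'
from h import *
s=arm.observe(); print(s["time"],s["tool_pos"],s["grip_width"],s["grasp_force"],s["ft_force"])
print(tub(-.05,-.032),rel([*tub(-.05,-.032),.058],np.radians(87)))
E
```

```text
46.1 [ 0.5476 -0.1465  0.1838] 0.027660114742558622 29.998707175254822 [-0.1499  0.5115 -1.4006]
[ 0.4809 -0.2871] [-0.481 -0.195  0.419  0.     0.    -0.001]
```

Call:
arm_command:
  commands:
    - [[-0.12,-0.05,0,0,0,0,1],[-0.26,-0.11,0,0,0,0,1],[-0.38,-0.16,0,0,0,0,1],[-0.46,-0.19,0,0,0,-0.001,1],[-0.481,-0.195,0,0,0,-0.001,1],[-0.481,-0.195,0.06,0,0,-0.001,1],[-0.481,-0.195,0.15,0,0,-0.001,1],[-0.481,-0.195,0.23,0,0,-0.001,1],[-0.481,-0.195,0.3,0,0,-0.001,1],[-0.481,-0.195,0.35,0,0,-0.001,1]]

```text
time: 47.1
tool_pos: [0.4821, -0.2855, 0.0769]
tcp_rot: [[0.045, 0.999, -0.001], [0.999, -0.045, 0.002], [0.001, -0.001, -1.0]]
ft_force: [0.4, -0.5, -0.2]
grip_width: 0.0277
grasp_force: 30.0
```

Call:
arm_command:
  commands:
    - [[0,0,0.02,0,0,0,1],[0,0,0.04,0,0,0,1],[0,0,0.055,0,0,0,1],[0,0,0.064,0,0,0,1],[0,0,0.068,0,0,0,1],[0,0,0.068,0,0,0,1],[0,0,0.068,0,0,0,1],[0,0,0.068,0,0,0,1],[0,0,0.068,0,0,0,1],[0,0,0.068,0,0,0,1]]

```text
time: 48.1
tool_pos: [0.4828, -0.2872, 0.0589]
tcp_rot: [[0.045, 0.999, 0.001], [0.999, -0.045, -0.001], [-0.001, 0.001, -1.0]]
ft_force: [-1.3, 2.0, 5.9]
grip_width: 0.0277
grasp_force: 30.0
```

Call:
arm_command:
  commands:
    - [[0,0,-0.002,0,0,0,0.15],[0,0,-0.002,0,0,0,0.15],[0,0,-0.002,0,0,0,0.15],[0,0,-0.03,0,0,0,0.15],[0,0,-0.1,0,0,0,0.15],[0,0,-0.2,0,0,0,0.15],[0,0,-0.32,0,0,0,0.15],[0,0,-0.44,0,0,0,-0.3],[0,0,-0.5,0,0,0,-0.3],[0,0,-0.5,0,0,0,-0.3]]

```text
time: 49.1
tool_pos: [0.484, -0.2882, 0.212]
tcp_rot: [[0.045, 0.999, 0.005], [0.999, -0.045, -0.005], [-0.005, 0.006, -1.0]]
ft_force: [-0.4, -1.0, 0.6]
grip_width: 0.0594
grasp_force: 0.0
```

Call:
arm_command:
  commands:
    - [[0.845,0.28,0,0,0,0,-0.3],[0.845,0.28,0,0,0,0,-0.3],[0.845,0.28,0,0,0,0,-0.3],[0.845,0.28,0,0,0,0,-0.3],[0.845,0.28,0,0,0,0,-0.3],[0.845,0.28,0,0,0,0,-0.3],[0.845,0.28,0,0,0,0,-0.3],[0.845,0.28,0,0,0,0,-0.3],[0.845,0.28,0,0,0,0,-0.3],[0.845,0.28,0,0,0,0,-0.3]]

```text
time: 50.1
tool_pos: [0.5774, -0.0386, 0.2076]
tcp_rot: [[0.047, 0.999, -0.0], [0.999, -0.047, -0.0], [-0.0, -0.0, -1.0]]
ft_force: [0.2, 0.5, 0.3]
grip_width: 0.061
grasp_force: 0.0
```

Call:
arm_command:
  commands:
    - [[0.78,0.28,0,0,0,0,-0.3],[0.78,0.28,0,0,0,0,-0.3],[0.78,0.28,0,0,0,0,-0.3],[0.78,0.28,0,0,0,0,-0.3],[0.78,0.28,0,0,0,0,-0.3],[0.78,0.28,0,0,0,0,-0.3],[0.78,0.28,0,0,0,0,-0.3],[0.78,0.28,0,0,0,0,-0.3],[0.78,0.28,0,0,0,0,-0.3],[0.78,0.28,0,0,0,0,-0.3]]

```text
time: 51.1
tool_pos: [0.6723, 0.1911, 0.2082]
tcp_rot: [[0.047, 0.999, 0.0], [0.999, -0.047, -0.0], [-0.0, 0.0, -1.0]]
ft_force: [-0.1, -0.5, -0.3]
grip_width: 0.0608
grasp_force: 0.0
```

```bash
python3 - <<'E'
from h import *
s=snap("w13",dict(collar=0),lo=300)
im=cv2.imread("pics/w13.png")[80:300,120:440];sc=arm.read_camera("scene")[180:360,60:300,::-1]
cv2.imwrite("pics/m13.png",np.vstack([cv2.resize(im,(436,300)),cv2.resize(sc,(436,300))]))
E
```

```text
51.1 [0.6723 0.1911 0.2082] 0.060847921756263544 0.0 87.29
collar [274. 172.] 0.76 [0.6706 0.2155]
blob [251 152  46  47] [274. 176.] ctr [0.6706 0.2138] size [0.0456 0.0474] yaw 88.0
```

View pics/m13.png

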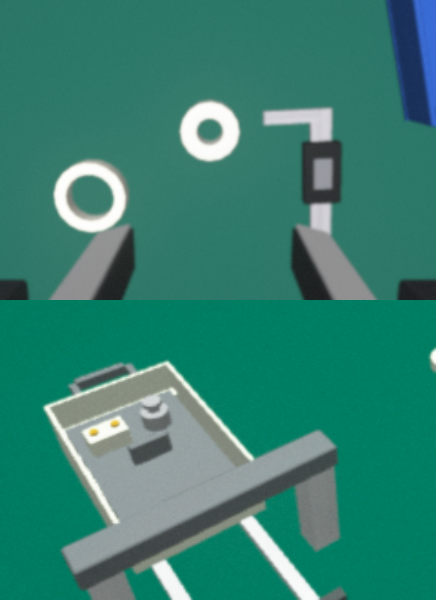

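The weight and block both stand upright on the separator. The collar is at crop (210,130), and the caliper jaw tip at (264,117) would foul a finger at this yaw. I'll grasp the collar with the tool turned to yaw 45°.

Call:
arm_command:
  commands:
    - [[0.078,-0.009,0,0,0,0.117,-0.28],[0.078,-0.009,0,0,0,0.117,-0.28],[0.078,-0.009,0.05,0,0,0.117,-0.28],[0.078,-0.009,0.15,0,0,0.117,-0.28],[0.078,-0.009,0.27,0,0,0.117,-0.28],[0.078,-0.009,0.4,0,0,0.117,-0.28],[0.078,-0.009,0.52,0,0,0.117,-0.28],[0.078,-0.009,0.62,0,0,0.117,-0.28],[0.078,-0.009,0.67,0,0,0.117,-0.28],[0.078,-0.009,0.683,0,0,0.117,-0.28]]

```text
time: 52.25
tool_pos: [0.6694, 0.2157, 0.001]
tcp_rot: [[0.704, 0.71, -0.003], [0.71, -0.704, -0.0], [-0.003, -0.002, -1.0]]
ft_force: [-0.4, -0.6, 0.1]
grip_width: 0.0603
grasp_force: 0.0
```

Call:
arm_command:
  commands:
    - [[0,0,0,0,0,0,-0.28],[0,0,0,0,0,0,1],[0,0,0,0,0,0,1],[0,0,0,0,0,0,1],[0,0,0,0,0,0,1],[0,0,0,0,0,0,1],[0,0,0,0,0,0,1],[0,0,-0.1,0,0,0,1],[0,0,-0.24,0,0,0,1],[0,0,-0.4,0,0,0,1]]

```text
time: 53.25
tool_pos: [0.669, 0.2158, 0.1222]
tcp_rot: [[0.704, 0.71, -0.004], [0.71, -0.704, -0.001], [-0.004, -0.003, -1.0]]
ft_force: [1.0, 0.2, -1.2]
grip_width: 0.0437
grasp_force: 30.0
```

```bash
python3 - <<'E'
from h import *
s=arm.observe(); print(s["time"],s["tool_pos"],s["grip_width"],s["grasp_force"],s["ft_force"])
print(tub(.052,0),rel([*tub(.052,0),.18],np.radians(87)))
E
```

```text
53.25 [0.669  0.2158 0.1222] 0.04374519968789159 29.99919980764389 [ 0.9626  0.1545 -1.1598]
[ 0.5844 -0.2603] [-1.327  0.916 -0.191 -0.001  0.    -0.116]
```

Call:
arm_command:
  commands:
    - [[0,0,-0.15,0,0,0,1],[-0.12,0.08,-0.25,0,0,-0.02,1],[-0.26,0.18,-0.25,0,0,-0.04,1],[-0.4,0.28,-0.25,0,0,-0.06,1],[-0.54,0.37,-0.25,0,0,-0.08,1],[-0.68,0.47,-0.25,0,0,-0.1,1],[-0.82,0.57,-0.25,0,0,-0.116,1],[-0.92,0.64,-0.25,0,0,-0.116,1],[-0.98,0.68,-0.25,0,0,-0.116,1],[-0.98,0.68,-0.25,0,0,-0.116,1]]

```text
time: 54.25
tool_pos: [0.6079, -0.1391, 0.1977]
tcp_rot: [[0.056, 0.998, -0.001], [0.998, -0.056, -0.0], [-0.0, -0.001, -1.0]]
ft_force: [0.3, 0.9, 0.8]
grip_width: 0.0437
grasp_force: 30.0
```

```bash
python3 - <<'E'
from h import *
s=arm.observe(); print(s["time"],s["tool_pos"],s["grip_width"],s["grasp_force"],s["ft_force"])
print(tub(.052,0),rel([*tub(.052,0),.058],np.radians(87)))
E
```

```text
54.25 [ 0.6079 -0.1391  0.1977] 0.0437111798940092 29.998842626810074 [0.3065 0.8632 0.8313]
[ 0.5844 -0.2603] [-0.408 -0.055  0.466 -0.     0.    -0.001]
```

Call:
arm_command:
  commands:
    - [[-0.12,-0.02,0,0,0,0,1],[-0.26,-0.04,0,0,0,0,1],[-0.36,-0.05,0,0,0,-0.001,1],[-0.408,-0.055,0,0,0,-0.001,1],[-0.408,-0.055,0,0,0,-0.001,1],[-0.408,-0.055,0.06,0,0,-0.001,1],[-0.408,-0.055,0.15,0,0,-0.001,1],[-0.408,-0.055,0.25,0,0,-0.001,1],[-0.408,-0.055,0.34,0,0,-0.001,1],[-0.408,-0.055,0.4,0,0,-0.001,1]]

```text
time: 55.25
tool_pos: [0.5855, -0.2546, 0.0755]
tcp_rot: [[0.043, 0.999, -0.003], [0.999, -0.043, 0.003], [0.002, -0.003, -1.0]]
ft_force: [0.2, 1.5, -1.1]
grip_width: 0.0438
grasp_force: 30.0
```

Call:
arm_command:
  commands:
    - [[0,0,0.025,0,0,0,1],[0,0,0.045,0,0,0,1],[0,0,0.058,0,0,0,1],[0,0,0.064,0,0,0,1],[0,0,0.067,0,0,0,1],[0,0,0.067,0,0,0,1],[0,0,0.067,0,0,0,1],[0,0,0.067,0,0,0,1],[0,0,0.067,0,0,0,1],[0,0,0.067,0,0,0,1]]

```text
time: 56.25
tool_pos: [0.5866, -0.258, 0.059]
tcp_rot: [[0.046, 0.999, 0.001], [0.999, -0.046, -0.001], [-0.0, 0.001, -1.0]]
ft_force: [-1.0, 2.2, 5.5]
grip_width: 0.0441
grasp_force: 30.0
```

Call:
arm_command:
  commands:
    - [[0,0,-0.002,0,0,0,-0.1],[0,0,-0.002,0,0,0,-0.1],[0,0,-0.002,0,0,0,-0.1],[0,0,-0.03,0,0,0,-0.1],[0,0,-0.1,0,0,0,-0.1],[0,0,-0.2,0,0,0,-0.1],[0,0,-0.32,0,0,0,-0.1],[0,0,-0.44,0,0,0,0.4],[0,0,-0.5,0,0,0,0.4],[0,0,-0.5,0,0,0,0.4]]

```text
time: 57.25
tool_pos: [0.5877, -0.259, 0.2124]
tcp_rot: [[0.045, 0.999, 0.006], [0.999, -0.045, -0.004], [-0.004, 0.006, -1.0]]
ft_force: [-0.1, 0.4, 0.5]
grip_width: 0.031
grasp_force: 0.0
```

Call:
arm_command:
  commands:
    - [[0,-0.67,0,0,0,0,0.4],[0,-0.67,0,0,0,0,0.4],[0,-0.67,0,0,0,0,0.4],[0,-0.67,0,0,0,0,0.4],[0,-0.67,0,0,0,0,0.4],[0,-0.67,0,0,0,0,0.4],[0,-0.67,0,0,0,0,0.4],[0,-0.67,0,0,0,0,0.4],[0,-0.67,0,0,0,0,0.4],[0,-0.67,0,0,0,0,0.4]]

```text
time: 58.25
tool_pos: [0.3858, -0.2487, 0.2077]
tcp_rot: [[0.045, 0.999, -0.0], [0.999, -0.045, 0.0], [0.0, -0.0, -1.0]]
ft_force: [-0.6, 0.1, -0.0]
grip_width: 0.0282
grasp_force: 0.0
```

```bash
python3 - <<'E'
from h import *
s=snap("w14",dict(tub_handle=.087),hi=1)
print(s["qpos"],rel([.383,-.25,.07],np.radians(87)))
im=cv2.imread("pics/w14.png");sc=arm.read_camera("scene")[180:360,60:300,::-1]
cv2.imwrite("pics/m14.png",np.vstack([im[40:340],cv2.resize(sc,(560,420))[60:360]]))
E
```

```text
58.25 [ 0.3858 -0.2487  0.2077] 0.028178292090220866 0.0 87.45
tub_handle [273. 211.] 0.6 [ 0.3828 -0.2484]
[-0.8205 -0.2242  2.0267  0.      1.3396 -0.7759] [-0.005 -0.008  0.459 -0.    -0.     0.001]
```

View pics/m14.png

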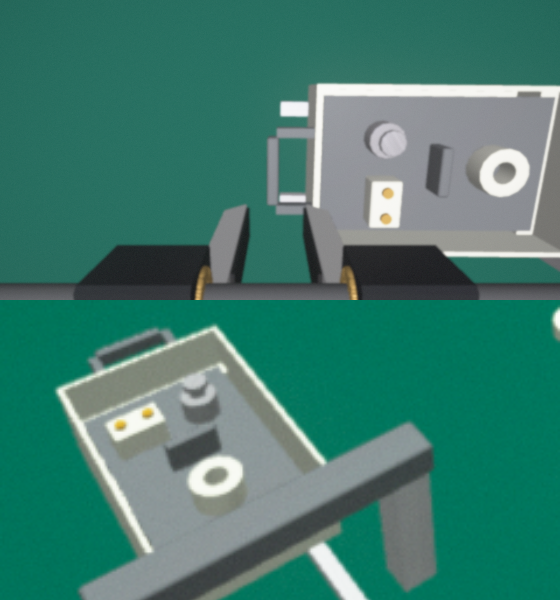

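The weight, block and collar all sit on the separator. The handle bar is at (272,211) in the wrist image. I grip it next.

Call:
arm_command:
  commands:
    - [[0,-0.01,0.05,0,0,0.001,0.4],[0,-0.01,0.15,0,0,0.001,0.4],[0,-0.01,0.25,0,0,0.001,0.4],[0,-0.01,0.34,0,0,0.001,0.4],[0,-0.01,0.42,0,0,0.001,0.4],[0,-0.01,0.47,0,0,0.001,0.4],[0,-0.01,0.49,0,0,0.001,0.4],[0,-0.01,0.492,0,0,0.001,0.4],[0,-0.01,0.492,0,0,0.001,0.4],[0,-0.01,0.492,0,0,0.001,0.4]]

```text
time: 59.4
tool_pos: [0.3827, -0.2491, 0.0612]
tcp_rot: [[0.052, 0.999, 0.001], [0.999, -0.052, -0.002], [-0.001, 0.001, -1.0]]
ft_force: [-0.1, -0.4, -0.7]
grip_width: 0.0282
grasp_force: 0.0
```

Call:
arm_command:
  commands:
    - [[0,0,0,0,0,0,1],[0,0,0,0,0,0,1],[0,0,0,0,0,0,1],[0,0,0,0,0,0,1],[0,0,0,0,0,0,1],[0,0,0,0,0,0,1],[0,0,0,0,0,0,1],[0,0,0,0,0,0,1],[0,0,0,0,0,0,1],[0,0,0,0,0,0,1]]

```text
time: 60.4
tool_pos: [0.3825, -0.2488, 0.0607]
tcp_rot: [[0.052, 0.999, 0.001], [0.999, -0.052, -0.0], [-0.0, 0.001, -1.0]]
ft_force: [-0.2, 2.0, 5.4]
grip_width: 0.0097
grasp_force: 30.0
```

```bash
python3 - <<'E'
from h import *
s=arm.observe(); p=s["tool_pos"]; print(s["time"],p,s["grip_width"],s["grasp_force"],s["ft_force"],np.degrees(np.arctan2(s["tcp_rot"][1][0],s["tcp_rot"][0][0])))
print(rel([*(p[:2]+.14*u),p[2]],np.arctan2(s["tcp_rot"][1][0],s["tcp_rot"][0][0])))
E
```

```text
60.4 [ 0.3825 -0.2488  0.0607] 0.009716513998264904 30.000867247581482 [-0.1826  1.9956  5.4378] 87.03335233838447
[0.001 0.467 0.    0.    0.    0.   ]
```

Call:
arm_command:
  commands:
    - [[0,0.004,0,0,0,0,1],[0,0.012,0,0,0,0,1],[0,0.024,0,0,0,0,1],[0,0.039,0,0,0,0,1],[0,0.055,0,0,0,0,1],[0,0.072,0,0,0,0,1],[0,0.089,0,0,0,0,1],[0,0.106,0,0,0,0,1],[0,0.123,0,0,0,0,1],[0,0.14,0,0,0,0,1]]

```text
time: 61.4
tool_pos: [0.4238, -0.2509, 0.0607]
tcp_rot: [[0.051, 0.999, -0.002], [0.999, -0.051, -0.0], [-0.0, -0.002, -1.0]]
ft_force: [-3.4, 0.1, 7.9]
grip_width: 0.0094
grasp_force: 30.0
```

Call:
arm_command:
  commands:
    - [[0,0.017,0,0,0,0,1],[0,0.034,0,0,0,0,1],[0,0.051,0,0,0,0,1],[0,0.068,0,0,0,0,1],[0,0.085,0,0,0,0,1],[0,0.102,0,0,0,0,1],[0,0.119,0,0,0,0,1],[0,0.136,0,0,0,0,1],[0,0.153,0,0,0,0,1],[0,0.17,0,0,0,0,1]]

```text
time: 62.4
tool_pos: [0.4747, -0.2537, 0.0607]
tcp_rot: [[0.051, 0.999, -0.002], [0.999, -0.051, -0.0], [-0.001, -0.002, -1.0]]
ft_force: [-3.8, -0.1, 7.6]
grip_width: 0.0098
grasp_force: 30.0
```

Call:
arm_command:
  commands:
    - [[0,0.017,0,0,0,0,1],[0,0.034,0,0,0,0,1],[0,0.051,0,0,0,0,1],[0,0.067,0,0,0,0,1],[0,0.082,0,0,0,0,1],[0,0.096,0,0,0,0,1],[0,0.109,0,0,0,0,1],[0,0.12,0,0,0,0,1],[0,0.129,0,0,0,0,1],[0,0.136,0,0,0,0,1]]

```text
time: 63.4
tool_pos: [0.5155, -0.2558, 0.0607]
tcp_rot: [[0.051, 0.999, -0.001], [0.999, -0.051, -0.001], [-0.001, -0.001, -1.0]]
ft_force: [-2.8, 0.9, 8.2]
grip_width: 0.0097
grasp_force: 30.0
```

```bash
python3 - <<'E'
from h import *
s=arm.observe(); p=s["tool_pos"]; d=p[:2]-[.3825,-.2488]; print(s["time"],p,d@u,d@v,s["grip_width"],s["grasp_force"],s["ft_force"])
E
```

```text
63.4 [ 0.5155 -0.2558  0.0607] 0.13315558588184537 -0.0003101716277664283 0.009662704725463088 30.001400113105774 [-2.7832  0.8567  8.2423]
```

Call:
arm_command:
  commands:
    - [[0,0.006,0,0,0,0,1],[0,0.012,0,0,0,0,1],[0,0.018,0,0,0,0,1],[0,0.024,0,0,0,0,1],[0,0.03,0,0,0,0,1],[0,0.036,0,0,0,0,1],[0,0.042,0,0,0,0,1],[0,0.046,0,0,0,0,1],[0,0.05,0,0,0,0,1],[0,0.053,0,0,0,0,1]]

```text
time: 64.4
tool_pos: [0.5246, -0.2562, 0.0605]
tcp_rot: [[0.049, 0.999, -0.019], [0.999, -0.049, 0.003], [0.002, -0.02, -1.0]]
ft_force: [-31.1, 0.8, 26.3]
grip_width: 0.0099
grasp_force: 30.0
```

Call:
arm_command:
  commands:
    - [[0,0.002,0,0,0,0,1],[0,0.004,0,0,0,0,1],[0,0.006,0,0,0,0,1],[0,0.008,0,0,0,0,1],[0,0.01,0,0,0,0,1],[0,0.01,0,0,0,0,1],[0,0.01,0,0,0,0,1],[0,0.01,0,0,0,0,1],[0,0.01,0,0,0,0,1],[0,0.01,0,0,0,0,1]]

```text
time: 65.4
tool_pos: [0.5245, -0.2562, 0.0604]
tcp_rot: [[0.049, 0.998, -0.027], [0.999, -0.049, 0.004], [0.003, -0.027, -1.0]]
ft_force: [-39.5, 0.6, 31.7]
grip_width: 0.01
grasp_force: 30.0
```

The tub hit the stop at about 142 mm of travel: force jumped and there was no further motion. I relax the push and release.

Call:
arm_command:
  commands:
    - [[0,-0.01,0,0,0,0,1],[0,-0.02,0,0,0,0,1],[0,-0.031,0,0,0,0,1],[0,-0.031,0,0,0,0,1],[0,-0.031,0,0,0,0,1],[0,-0.031,0,0,0,0,0.45],[0,-0.031,0,0,0,0,0.45],[0,-0.031,0,0,0,0,0.45],[0,-0.031,0,0,0,0,0.45],[0,-0.031,0,0,0,0,0.45]]

```text
time: 66.4
tool_pos: [0.5253, -0.2558, 0.06]
tcp_rot: [[0.052, 0.999, -0.0], [0.999, -0.052, 0.0], [0.0, -0.0, -1.0]]
ft_force: [0.6, -0.2, -0.1]
grip_width: 0.0258
grasp_force: 0.0
```

Call:
arm_command:
  commands:
    - [[0,0,-0.03,0,0,0,0.45],[0,0,-0.08,0,0,0,0.45],[0,0,-0.16,0,0,0,0.45],[0,0,-0.26,0,0,0,0.45],[0,0,-0.36,0,0,0,0.45],[0,0,-0.46,0,0,0,0.45],[0,0,-0.54,0,0,0,0.45],[0,0,-0.6,0,0,0,0.45],[0,0,-0.63,0,0,0,0.45],[0,0,-0.63,0,0,0,0.45]]

```text
time: 67.4
tool_pos: [0.5261, -0.2564, 0.2517]
tcp_rot: [[0.052, 0.999, 0.003], [0.999, -0.052, -0.002], [-0.002, 0.003, -1.0]]
ft_force: [0.0, 0.9, -0.7]
grip_width: 0.0258
grasp_force: 0.0
```

```bash
python3 - <<'E'
from h import *
s=snap("w15",dict(tub_handle=.087),hi=1)
im=cv2.imread("pics/w15.png")[:330];sc=arm.read_camera("scene")[:,:,::-1][200:420,60:340]
cv2.imwrite("pics/m15.png",np.hstack([cv2.resize(im,(400,236)),cv2.resize(sc,(400,314))[:236]]) if 0 else np.vstack([cv2.resize(im,(420,248)),cv2.resize(sc,(420,330))]))
E
```

```text
67.4 [ 0.5261 -0.2564  0.2517] 0.025780428585515273 0.0 87.04
tub_handle [274. 200.] 0.68 [ 0.5242 -0.2555]
```

View pics/m15.png

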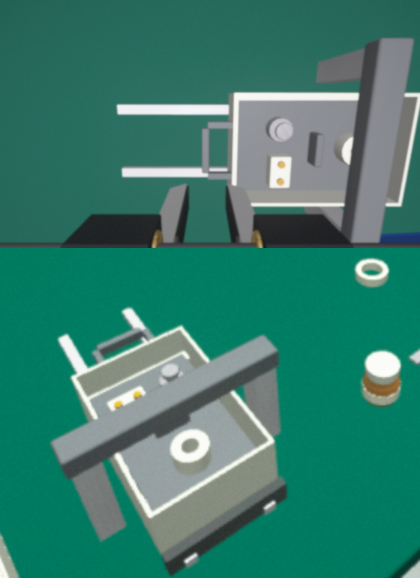

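The tub is against the end stop, contents are upright, the bar is untouched and the gripper is clear.

```bash
python3 -c "
from workcell import arm
print(arm.hand_in())"
```

```text
the job is handed in; nothing more can be done
None
```

The tub is packed and handed in: tube and pack flat on the floor, separator level on both ledges with its tab up, weight, block and collar on top, and the tub released at the end stop; the judge's result was not shown.

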